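Shingle the flat cartons on the infeed lane

TASK

Load the empty sloped lane, the one with the green stop: lay the red-banded flat carton on it, band end down against the stop, then the yellow-banded one and then the blue-banded one, each lying flat on the one before, band end down and squarely in line, lapped so that just the coloured band of the one beneath stays showing. Then stand the small steel weight, knob up, in the middle of the blue-banded carton's top to hold the stack. Leave the three loose vials standing where they are.

Things in the scene. Friction and masses are not known exactly. Their poses are not given: they have to be found in the camera images.
- red: flat-packed white carton with a red band across one end; stiff flat plate 110 long x 56 wide x 8 mm thick, 45 g, the red band is the 25 mm at its -x end. Origin: centre of the underside; x along the length, away from the band, y across the width, z up. Lies flat on the table at the start
- yellow: flat-packed white carton with a yellow band across one end; stiff flat plate 110 long x 56 wide x 8 mm thick, 45 g, the yellow band is the 25 mm at its -x end. Origin: centre of the underside; x along the length, away from the band, y across the width, z up. Lies flat on the table at the start
- blue: flat-packed white carton with a blue band across one end; stiff flat plate 110 long x 56 wide x 8 mm thick, 45 g, the blue band is the 25 mm at its -x end. Origin: centre of the underside; x along the length, away from the band, y across the width, z up. Lies flat on the table at the start
- weight: follower weight: steel disc 44 mm diameter, 12 mm tall, with a black round knob 26 mm diameter on its middle, from 12 to 44 mm height; 120 g. Origin: centre of the underside, z up
- green_bed: bed of the empty infeed lane with the green stop: aluminium plate 80 mm wide, 182 long, tilted 12 deg, on a fixed navy frame with a foot tab of the stop's colour. Origin: on its upper surface, mid-width, at the stop's inner face (31 mm above table); x up the slope (foot nearest the robot), y across, z square to the bed. Stop: 64 mm wide, 12 mm above the bed, at x -6 to 0 mm. No side walls
- amber_bed: bystander: bed of the other lane (orange stop and foot tab), same build, same frame as green_bed; already full with three fixed grey-banded cartons, up to 24 mm above the bed
- vial0: bystander: standing glass vial with a green cap, 24 mm diameter, 52 mm tall, 30 g; origin centre of its foot. Must stay standing where it is
- vial1: bystander: standing glass vial with a black cap, 24 mm diameter, 52 mm tall, 30 g; origin centre of its foot. Must stay standing where it is
- vial2: bystander: standing glass vial with a orange cap, 24 mm diameter, 52 mm tall, 30 g; origin centre of its foot. Must stay standing where it is

How it is judged:
By the outcome, as a careful person would: the job done as asked, in the order asked, and still so for the second after the job is handed in, with the robot touching nothing.
It also fails if it takes over 96 s, if anything falls off the work surface, if the arm or the gripper's body presses on something with over 40 N, if the wrist force passes 120 N, or if a joint passes its speed limit or range.

ROBOT

A 7-joint arm with a two-finger parallel gripper is mounted at the origin on the work surface. World frame = base frame: x ahead of the robot, y to its left, z up, the work surface at z = 0. Lengths are in m, angles in rad, forces in N, time in s.
With the tool pointing down it reaches from about 0.4 to 0.875 m from the base axis. Payload 6.5 kg.
Tool frame: the origin (TCP) lies at the very end of the fingers, on their centre line; the grasp point (between the pads) lies behind it (manip.tcp_to_grasp is the z of the grasp point in the tool frame, in m); z points along the fingers, y is the line along which they close (so a half turn about z gives the same grasp; the last joint's range is limited). The gripper opens to 88 mm and grips with 3 to 60 N. Pads are 18 mm wide; open, the fingers measure 123 mm over their backs; the gripper's body (75 mm by 187 mm) begins 45 mm behind the grasp point.
Start: joints at [1.141, 0.536, -0.004, 1.538, 0.003, 1.067, -0.071], TCP at [0.231, -0.607, 0.216] pointing down, gripper open.
Joint ranges: [-2.7, 2.7], [-0.37, 2.16], [-1.27, 1.26], [0.24, 2.4], [-1.31, 4.45], [0.19, 1.91], [-2.76, 2.76]. Speed limits (rad/s): [2.39, 2.39, 3.14, 3.14, 3.14, 3.14, 3.14].

INTERFACE

Orientations are given as a rotation vector (axis times angle).
In Python, from plant import manip gives the robot as it stands. The module is installed in compiled form; this text tells all that it offers.
- The arm moves only by the tool send_rows, never from a script. Its argument "steps" is a list of rows, each a list of 5 numbers: the opening, from 0 (shut) to 1 (fully open), then the shift along the tool's x, y, z each as a share of 10 cm, from -1 to 1, then the turn about the tool's z as a share of 30 degrees, from -1 to 1. A call has 1 to 12 rows; each row is the pose to reach, as a shift and turn from the pose commanded when the call began, along the tool's axes at that moment; what a row does not reach only later rows make up. A row lasts 1/8 s, in which the tool goes at most 62.5 mm and 10.7 degrees, less where a joint would pass 70% of its speed; a pose out of reach is approached as far as the arm can. A call with a number of a shift or a turn outside -1 to 1 is refused whole. A call with a gripper value outside its range is refused whole. The fingers move at their own pace and stop on an object; "newtons" is the grip in N (left out, the last holds). Time passes only in rows, so rows that repeat a pose let the fingers close. It gives the time, the measured TCP pose, the force, the opening and the grip force at its end, in the units of the state.
- manip.sense(): the state, without advancing time (a new reading comes with each control period).
- manip.grab_frame(name): name is "scene" or "top"; returns a dict with "frame" (420x560x3 uint8, red, green, blue), "fx", "fy", "cx", "cy" (pixels), "R" (3x3) and "t" (3): a world point X has camera coordinates R X + t. Camera axes: x right, y down, z forward; pixel columns grow to the right and rows downward; lengths in m; the calibration is good to about 2 mm. A picture is of the moment at which its call begins. There is no depth.
- manip.finish_job(): hands the job in; it is judged then, once.
The state is a dict: "t": time; "q": joint angles; "joint_velocities": joint speeds; "joint_torque": joint torques, N m; "eef_pos": TCP position; "tool_rot": TCP orientation; "contact_force": force on the tool from outside, world axes, zero at the start; "ft_torque": the same for the moment, N m; "width": opening from 0.0 (shut) to 1.0 (fully open); "gripper_force": force on a finger pad.
Only numpy, scipy, OpenCV 4.12 (cv2) and the standard library are available. Lean on these libraries where they do the work, as an engineer would, in place of code of your own. Each camera call takes 0.05 s, during which the arm holds its last target. There are 200 camera calls.

## Working session

There is one attempt and no reset: what is moved stays moved. The work goes in short steps, Python scripts to look and compute and a tool call to move; the robot and the scene stay as the last step left them, time stands still between calls to the robot, and variables do not carry over. Pictures are saved under pics/ and viewed, at most 14 in all, crops included, and the job is handed in when it is done.

Besides the shell and the picture viewer there is one more tool, called as name(argument=value, ...) on one line, values as JSON. send_rows: Moves the arm, as the interface text tells. Shift numbers are shares of 10 cm and turn numbers shares of 30 degrees, none past 1 either way. Its arguments: {"type":"object","properties":{"steps":{"type":"array","items":{"type":"array","items":{"type":"number","minimum":-1,"maximum":1}}},"newtons":{"type":"number"}},"required":["steps"]}

```bash
mkdir -p pics; python3 - <<'E'
from plant import manip
import cv2,numpy as np
s=manip.sense();print(s['eef_pos'],s['tool_rot'],s['width'],manip.tcp_to_grasp)
for n in("scene","top"):
    f=manip.grab_frame(n);cv2.imwrite(f"pics/{n}0.png",f["frame"][:,:,::-1]);
    R=np.array(f["R"]);print(n,f["fx"],f["cx"],f["cy"],R.round(3).tolist(),(-R.T@np.array(f["t"])).round(3))
E
```

```text
[ 0.23104492 -0.60686285  0.2148474 ] [-3.08810737e+00 -5.68117193e-01  6.48558686e-04] 0.9988639305840766 -0.0187
scene 441.5865656560157 283.9979186196093 204.83409095671792 [[-0.312, 0.95, 0.002], [0.623, 0.206, -0.755], [-0.717, -0.234, -0.656]] [1.232 0.249 0.679]
top 396.95557338682545 273.8135713028855 205.8263541323305 [[0.02, -1.0, 0.014], [-0.986, -0.022, -0.164], [0.164, -0.011, -0.986]] [0.375 0.007 1.098]
```

View pics/scene0.png

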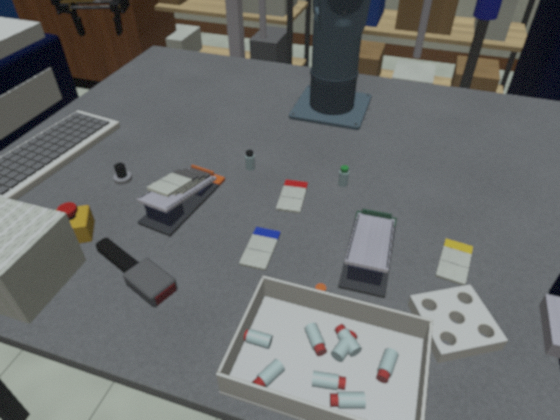

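View pics/top0.png

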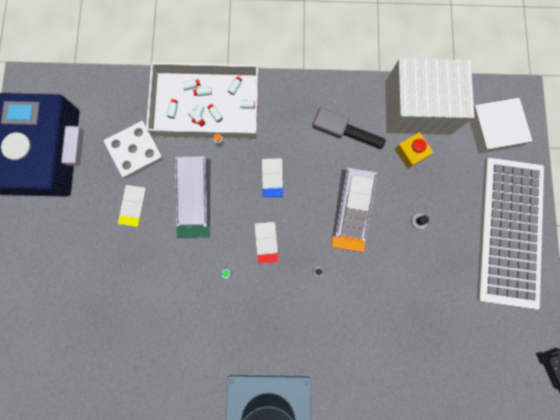

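The scene view shows the green lane at about (370,250), red (292,195), yellow (455,260), blue (260,247) and the weight (121,173). The vials are at (250,160), (344,177) and (320,290). In the top view the green lane is at about (192,197), yellow (132,205), blue (272,177), red (266,242) and the weight (421,221).

```bash
cat > h.py <<'E'
import cv2,numpy as np
from plant import manip
def K(f): return np.array([[f["fx"],0,f["cx"]],[0,f["fy"],f["cy"]],[0,0,1.]])
def ray(f,uv):
    R=np.array(f["R"]);t=np.array(f["t"]);uv=np.atleast_2d(np.asarray(uv,float))
    d=np.c_[uv,np.ones(len(uv))]@np.linalg.inv(K(f)).T@R
    return -R.T@t,d
def onplane(f,uv,p0,n=(0,0,1)):
    c,d=ray(f,uv);n=np.array(n,float)
    return c+d*(((np.array(p0)-c)@n)/(d@n))[:,None]
def proj(f,X):
    x=np.atleast_2d(X)@np.array(f["R"]).T+np.array(f["t"]);u=x@K(f).T
    return u[:,:2]/u[:,2:]
def tri(fs,uvs):
    P=[K(f)@np.c_[f["R"],f["t"]] for f in fs]
    X=cv2.triangulatePoints(P[0],P[1],np.array(uvs[0],float).T.reshape(2,-1),np.array(uvs[1],float).T.reshape(2,-1));return (X[:3]/X[3]).T
HUE={"red":(0,8),"yellow":(25,35),"blue":(110,125)}
def band(f,c,seed,z):
    """centroid of coloured band and rect of whole carton (band+white) in plane z"""
    hsv=cv2.cvtColor(f["frame"],cv2.COLOR_RGB2HSV);h,s,v=cv2.split(hsv)
    win=np.zeros(h.shape,bool);x,y=seed;win[y-38:y+38,x-32:x+32]=1
    lo,hi=HUE[c];b=(h>=lo)&(h<=hi)|((h>=173)&(c=="red"));b=b&(s>110)&(v>80)&win
    w=(s<60)&(v>130)&win
    def big(m):
        n,l,st,ce=cv2.connectedComponentsWithStats(m.astype(np.uint8));i=1+np.argmax(st[1:,4]);return l==i
    b=big(b);m=big(b|w)
    B=onplane(f,np.argwhere(b)[:,::-1],[0,0,z])[:,:2]
    M=onplane(f,np.argwhere(m)[:,::-1],[0,0,z])[:,:2]
    r=cv2.minAreaRect((M*1000).astype(np.float32))
    return B.mean(0),M.mean(0),r
E
python3 - <<'E'
from h import *
fs={n:manip.grab_frame(n) for n in("scene","top")}
seeds={"top":{"red":(266,242),"yellow":(132,205),"blue":(272,177)},"scene":{"red":(292,195),"yellow":(455,260),"blue":(260,247)}}
for n in fs:
  for c in HUE:
    B,M,r=band(fs[n],c,seeds[n][c],.008);d=M-B
    print(n,c,"band",B.round(4),"mean",M.round(4),"yaw",np.degrees(np.arctan2(d[1],d[0])).round(1),"rect",np.round(r[0],1),np.round(r[1],1),round(r[2],1))
a=cv2.resize(fs["top"]["frame"][145:245,165:220],None,fx=6,fy=6,interpolation=cv2.INTER_CUBIC)
b=cv2.resize(fs["scene"]["frame"][200:300,330:410],None,fx=6,fy=6,interpolation=cv2.INTER_CUBIC)[:, :470]
cv2.imwrite("pics/lane.png",np.hstack([a,b])[:,:,::-1])
print(a.shape,b.shape)
E
```

```text
scene red band [0.4116 0.0113] mean [0.4604 0.0164] yaw 6.0 rect [456.6  16.1] [111.4  58.9] 5.8
scene yellow band [0.5068 0.3966] mean [0.5792 0.3903] yaw -4.9 rect [585.2 399. ] [ 94.4 182. ] 78.7
scene blue band [0.5953 0.0016] mean [0.6428 0.0034] yaw 2.1 rect [639.6   3. ] [111.4  58. ] 2.6
top red band [0.4119 0.0101] mean [0.4579 0.0164] yaw 7.7 rect [458.5  16.4] [205.8 175.5] 1.3
top yellow band [0.5064 0.3949] mean [0.5508 0.3901] yaw -6.2 rect [553.1 391.4] [218.7 176.4] 3.8
top blue band [ 0.5951 -0.0008] mean [0.641  0.0034] yaw 5.3 rect [642.2   3.5] [217.3 180.5] 1.3
(600, 330, 3) (600, 470, 3)
```

View pics/lane.png

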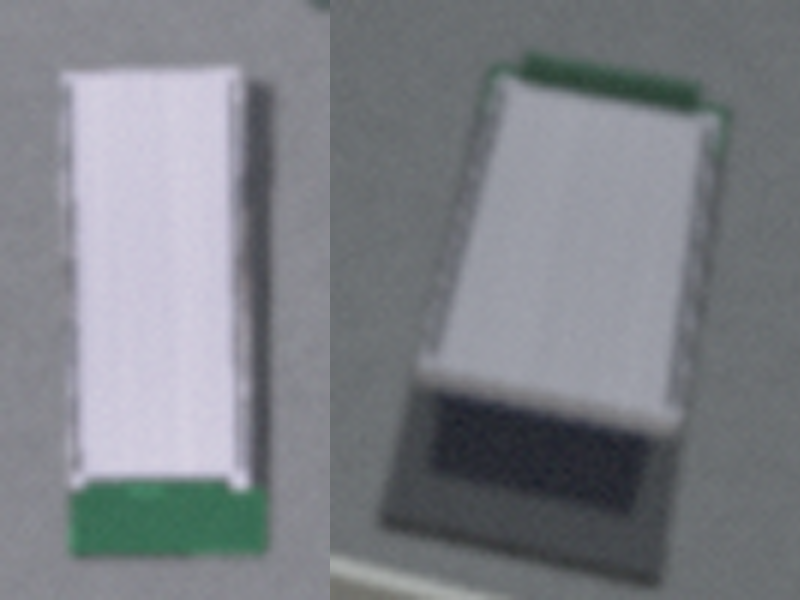

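Left is the top view and right is the scene view. The bed corners are at (64,74), (242,70), (77,488) and (243,488) in the top half, and at (425,372), (680,425), (500,80) and (712,118) in the scene half. The stop's inner face is at about y=481 in the top half. Next I triangulate these and tighten the carton mask.

```bash
sed -i 's/w=(s<60)&(v>130)&win/T=cv2.threshold(v[y-38:y+38,x-32:x+32].copy(),0,255,cv2.THRESH_OTSU)[0]; w=(s<60)\&(v>T)\&win/' h.py
python3 - <<'E'
from h import *
fs={n:manip.grab_frame(n) for n in("scene","top")}
seeds={"top":{"red":(266,242),"yellow":(132,205),"blue":(272,177)},"scene":{"red":(292,195),"yellow":(455,260),"blue":(260,247)}}
for n in fs:
  for c in HUE:
    B,M,r=band(fs[n],c,seeds[n][c],.008);d=M-B
    print(n,c,"band",B.round(4),"mean",M.round(4),"yaw",np.degrees(np.arctan2(d[1],d[0])).round(1),"rect",np.round(r[0],1),np.round(r[1],1),round(r[2],1))
T=np.array([(64,74),(242,70),(77,488),(243,488)])/6+[164.6,144.6]
S=(np.array([(680,425),(425,372),(712,118),(500,80)])-[330,0])/6+[329.6,199.6]
for o in (0,1):
    X=tri([fs["top"],fs["scene"]],[T,S if o else S[[1,0,3,2]]]);print(X.round(4).tolist())
    Tp=proj(fs["top"],X);print("res",(Tp-T).round(1).tolist())
# tab colours (green on ground) and stop, weight, vials
import itertools
for n,f in fs.items():
    hsv=cv2.cvtColor(f["frame"],cv2.COLOR_RGB2HSV)
    print(n,"weight px", hsv[221,421] if n=="top" else hsv[173,121])
    x,y=(421,221) if n=="top" else (121,171)
    cr=hsv[y-14:y+14,x-14:x+14]
    k=np.argwhere(cr[...,2]<60)[:,::-1].mean(0)+[x-14,y-14]
    print("knob px",k,"at z.03",onplane(f,k,[0,0,.03]).round(4))
k=[cv2.resize(f["frame"][y-22:y+22,x-22:x+22],(400,400),interpolation=cv2.INTER_CUBIC) for f,x,y in((fs["top"],421,221),(fs["scene"],121,171))]
cv2.imwrite("pics/w.png",np.hstack(k)[:,:,::-1])
E
```

```text
scene red band [0.4116 0.0112] mean [0.4598 0.0165] yaw 6.3 rect [456.2  15.7] [111.1  57.5] 6.2
scene yellow band [0.5067 0.3968] mean [0.5536 0.3911] yaw -6.9 rect [550.3 391.3] [ 56.7 109.7] 82.8
scene blue band [0.5953 0.0019] mean [0.6425 0.0035] yaw 1.9 rect [639.3   3.1] [110.9  56.5] 2.1
top red band [0.412  0.0099] mean [0.4554 0.015 ] yaw 6.7 rect [455.1  14.8] [110.8  56.8] 6.1
top yellow band [0.5064 0.3949] mean [0.5493 0.3906] yaw -5.6 rect [549.4 389.8] [ 58.1 110.7] 83.0
top blue band [ 0.5951 -0.0008] mean [0.6384 0.0023] yaw 4.2 rect [639.3   2.2] [110.   56.5] 1.4
[[0.6804, 0.2201, 0.0849], [0.677, 0.2308, 0.0577], [0.5007, 0.2121, 0.0473], [0.492, 0.2242, 0.0204]]
res [[14.8, -4.0], [-16.9, 0.7], [14.7, -3.6], [-15.7, 0.7]]
[[0.674, 0.2643, 0.0655], [0.6775, 0.1859, 0.0655], [0.4922, 0.2556, 0.029], [0.4942, 0.18, 0.0278]]
res [[-0.4, 0.0], [-0.8, 0.1], [-0.3, 0.0], [0.2, -0.0]]
scene weight px [120  15  33]
knob px [120.17213115 169.83606557] at z.03 [[ 0.5239 -0.4066  0.03  ]]
top weight px [ 0 10 49]
knob px [421.77419355 219.98387097] at z.03 [[ 0.523  -0.4085  0.03  ]]
```

View pics/w.png

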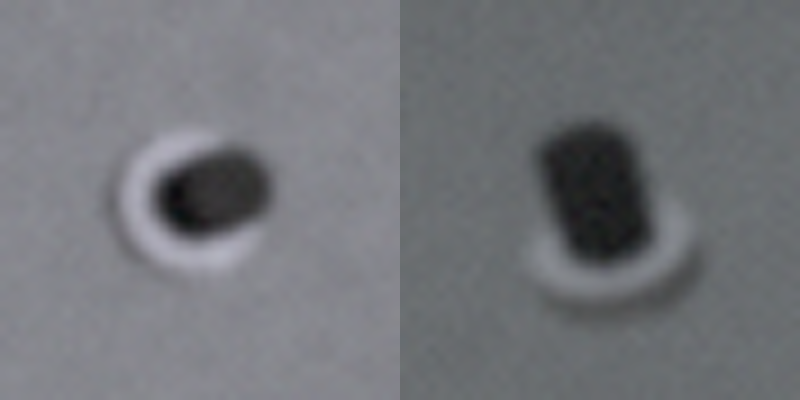

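The knob is clear in both views: the weight stands at about (0.5235, -0.4075). The red carton agrees across both views to 1 mm and has the right size, and the lane heights match to 2 mm. I'm moving to red now.

send_rows(steps=[[1, 0.43, -0.5, 0, 0], [1, 0.86, -1, 0, 0], [1, 0.86, -1, 0, 0]])

```text
t: 0.68
eef_pos: [0.2784, -0.4791, 0.2157]
tool_rot: [-3.086, -0.577, -0.002]
contact_force: [-0.0, -0.4, 0.4]
width: 1.001
gripper_force: 0.0
```

send_rows(steps=[[1, 0.43, -0.5, 0, 0], [1, 0.86, -1, 0, 0], [1, 0.86, -1, 0, 0]])

```text
t: 1.05
eef_pos: [0.3225, -0.3564, 0.2159]
tool_rot: [-3.088, -0.577, -0.001]
contact_force: [-0.5, -0.7, 0.7]
width: 1.003
gripper_force: 0.0
```

send_rows(steps=[[1, 0.43, -0.5, 0, 0], [1, 0.86, -1, 0, 0], [1, 0.86, -1, 0, 0]])

```text
t: 1.42
eef_pos: [0.3671, -0.2332, 0.216]
tool_rot: [-3.088, -0.576, -0.001]
contact_force: [-0.7, -0.2, -0.3]
width: 1.001
gripper_force: 0.0
```

send_rows(steps=[[1, 0.43, -0.5, 0, 0], [1, 0.86, -1, 0, 0], [1, 0.86, -1, 0, 0]])

```text
t: 1.8
eef_pos: [0.4122, -0.1094, 0.2161]
tool_rot: [-3.088, -0.575, -0.003]
contact_force: [0.3, -0.5, 0.1]
width: 0.999
gripper_force: 0.0
```

```bash
cat > go.py <<'E'
import sys,numpy as np
from scipy.spatial.transform import Rotation as Ro
from plant import manip
def st():
    s=manip.sense();M=Ro.from_rotvec(s["tool_rot"]).as_matrix();return s,M,np.degrees(np.arctan2(M[1,0],M[0,0]))
def to(x,y,z,yaw):
    s,M,w=st();d=M.T@(np.array([x,y,z])-s["eef_pos"])
    print("t",round(s["t"],2),"pos",np.round(s["eef_pos"],4),"yaw",round(w,2),"F",np.round(s["contact_force"],2),"w",round(s["width"]*88,1),"| steps",np.round(d/.1,3),"turn",round((w-yaw)/30,3))
if __name__=="__main__": to(*map(float,sys.argv[1:]))
E
python3 go.py .4557 .0153 .08 6.2
python3 - <<'E'
from h import *
f=manip.grab_frame("top")
for z in(.031,.043): print(onplane(f,np.array([[85,481],[160,481],[232,480]])/6+[164.6,144.6],[0,0,z]).round(4).tolist())
E
```

```text
t 1.8 pos [ 0.4122 -0.1094  0.2161] yaw 21.09 F [ 0.33 -0.49  0.11] w 87.9 | steps [ 0.852 -1.007  1.362] turn 0.496
[[0.4954, 0.2509, 0.031], [0.4961, 0.2173, 0.031], [0.4972, 0.185, 0.031]]
[[0.494, 0.2481, 0.043], [0.4947, 0.2149, 0.043], [0.4959, 0.183, 0.043]]
```

send_rows(steps=[[1, 0.43, -0.5, 0, 0.25], [1, 0.85, -1, 0, 0.5], [1, 0.85, -1, 0.5, 0.5], [1, 0.85, -1, 1, 0.5], [1, 0.85, -1, 1, 0.5]])

```text
t: 2.48
eef_pos: [0.4518, 0.0097, 0.1131]
tool_rot: [3.137, 0.156, -0.012]
contact_force: [-0.7, 0.5, 0.4]
width: 1.003
gripper_force: 0.0
```

```bash
python3 go.py .4557 .0153 .003 6.2
```

```text
t 2.48 pos [0.4518 0.0097 0.1131] yaw 5.68 F [-0.71  0.51  0.4 ] w 88.3 | steps [ 0.053 -0.052  1.1  ] turn -0.017
```

send_rows(steps=[[1, 0.03, -0.03, 0, 0], [1, 0.03, -0.03, 0.4, 0], [1, 0.03, -0.03, 0.8, 0], [1, 0.03, -0.03, 0.95, 0], [1, 0.03, -0.03, 0.95, 0]])

```text
t: 3.1
eef_pos: [0.4579, 0.0155, 0.0215]
tool_rot: [3.137, 0.159, 0.001]
contact_force: [-0.2, -0.4, -0.2]
width: 1.001
gripper_force: 0.0
```

```bash
python3 go.py .4557 .0153 .003 6.2
```

```text
t 3.1 pos [0.4579 0.0155 0.0215] yaw 5.81 F [-0.23 -0.43 -0.19] w 88.1 | steps [-0.022 -0.001  0.185] turn -0.013
```

send_rows(steps=[[1, -0.02, 0, 0.1, 0], [1, -0.02, 0, 0.17, 0], [1, -0.02, 0, 0.17, 0], [0.55, -0.02, 0, 0.17, 0], [0.55, -0.02, 0, 0.17, 0], [0.55, -0.02, 0, 0.17, 0], [0.55, -0.02, 0, 0.17, 0]], newtons=8)

```text
t: 3.98
eef_pos: [0.455, 0.0156, 0.0038]
tool_rot: [3.138, 0.16, 0.0]
contact_force: [0.8, 1.1, -0.9]
width: 0.574
gripper_force: 0.0
```

```bash
python3 go.py .4557 .0153 .003 6.2
```

```text
t 3.98 pos [0.455  0.0156 0.0038] yaw 5.84 F [ 0.76  1.08 -0.9 ] w 50.5 | steps [0.007 0.003 0.008] turn -0.012
```

send_rows(steps=[[0.4, 0, 0, 0, 0], [0.4, 0, 0, 0, 0], [0.4, 0, 0, 0, 0]], newtons=8)

```text
t: 4.35
eef_pos: [0.4549, 0.0156, 0.0037]
tool_rot: [3.137, 0.16, -0.0]
contact_force: [-0.0, -0.2, -0.4]
width: 0.399
gripper_force: 0.0
```

```bash
python3 go.py .4557 .0153 .003 6.2;python3 - <<'E'
from h import *
f=manip.grab_frame("scene")
cv2.imwrite("pics/g1.png",cv2.resize(f["frame"][120:260,210:390],None,fx=4,fy=4)[:,:,::-1])
E
```

```text
t 4.35 pos [0.4549 0.0156 0.0037] yaw 5.85 F [-0.04 -0.24 -0.44] w 35.1 | steps [0.007 0.003 0.007] turn -0.012
```

View pics/g1.png

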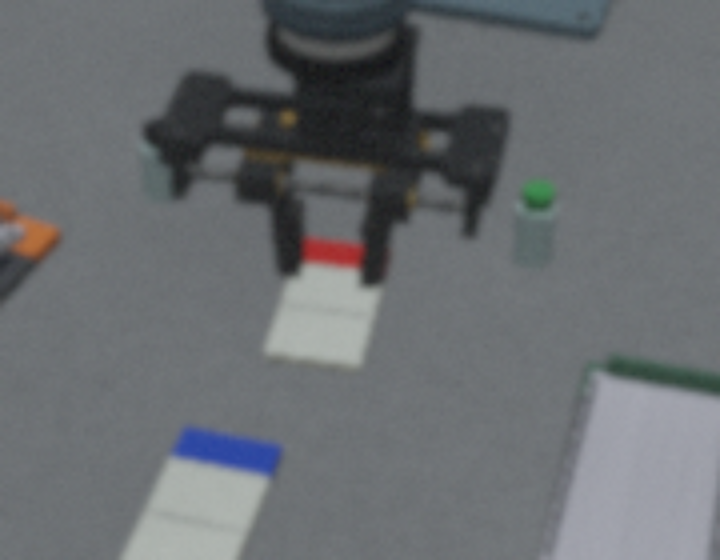

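The fingers closed to 35 mm without meeting the carton. The tips show at crop (288,275) and (373,283), apparently above the red carton. I'll compare that with where the TCP should project.

```bash
python3 - <<'E'
from h import *
from go import st
s,M,w=st();p=s["eef_pos"]
fs={n:manip.grab_frame(n) for n in("scene","top")}
f=fs["scene"]
for off in(-.026,.026): print("tip centre crop",((proj(f,p+M@[0,off,0])-[210,120])*4).round(0))
uv=np.array([[288,275],[373,283]])/4+[210,120]
for z in(.0037,.015,.02,.03): print(z,onplane(f,uv,[0,0,z]).round(4).tolist())
for n,z,sd in(("scene",.008,(292,195)),("scene",0.008,(260,247))):
    pass
k=cv2.resize(fs["top"]["frame"][190:310,190:350],None,fx=5,fy=5)
cv2.imwrite("pics/g2.png",k[:,:,::-1]);print("top tcp",(proj(fs["top"],p)-[190,190])*5)
E
```

```text
tip centre crop [[371. 308.]]
tip centre crop [[286. 296.]]
0.0037 [[0.4381, -0.0153, 0.0037], [0.4293, 0.036, 0.0037]]
0.015 [[0.4514, -0.0108, 0.015], [0.4427, 0.0396, 0.015]]
0.02 [[0.4573, -0.0089, 0.02], [0.4486, 0.0411, 0.02]]
0.03 [[0.469, -0.005, 0.03], [0.4605, 0.0443, 0.03]]
top tcp [[378.85309472 261.85990015]]
```

View pics/g2.png

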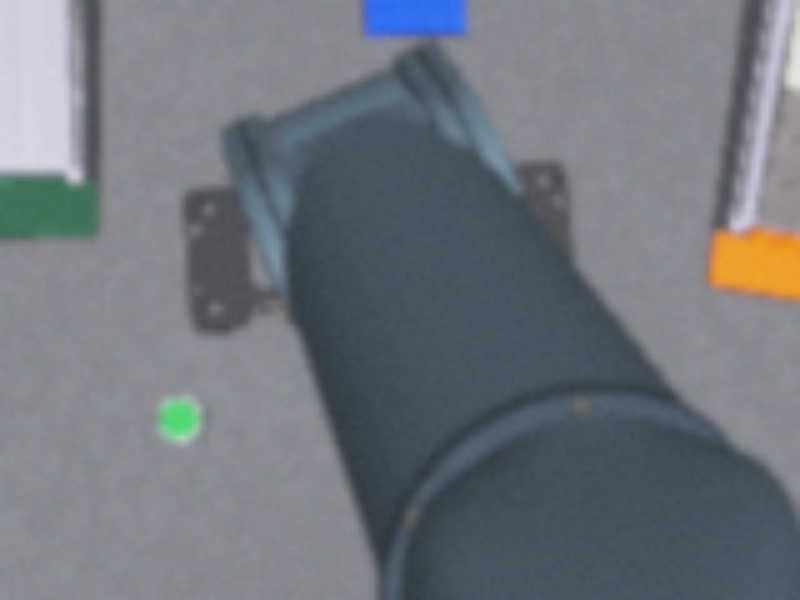

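In this top view the arm covers the gripper. By the scene view the finger ends are about 15 mm higher than the reported TCP. I'll open and lower in small steps until I feel the table.

send_rows(steps=[[1, 0, 0, 0, 0], [1, 0, 0, 0, 0], [1, 0, 0, 0, 0], [1, 0, 0, 0.03, 0], [1, 0, 0, 0.05, 0], [1, 0, 0, 0.05, 0]], newtons=8)

```text
t: 5.25
eef_pos: [0.4547, 0.0156, -0.0015]
tool_rot: [3.137, 0.16, -0.001]
contact_force: [0.5, 1.3, 0.1]
width: 0.998
gripper_force: 0.0
```

send_rows(steps=[[1, 0, 0, 0.02, 0], [1, 0, 0, 0.04, 0], [1, 0, 0, 0.04, 0]])

```text
t: 5.62
eef_pos: [0.4548, 0.0156, -0.0055]
tool_rot: [3.137, 0.16, -0.0]
contact_force: [0.2, 0.9, -0.1]
width: 0.999
gripper_force: 0.0
```

```bash
python3 go.py .4557 .0153 .003 6.2; python3 - <<'E'
from h import *
f=manip.grab_frame("scene")
cv2.imwrite("pics/g3.png",cv2.resize(f["frame"][120:260,210:390],None,fx=4,fy=4)[:,:,::-1])
E
```

```text
t 5.62 pos [ 0.4548  0.0156 -0.0055] yaw 5.85 F [ 0.23  0.85 -0.11] w 87.9 | steps [ 0.008  0.004 -0.085] turn -0.012
```

View pics/g3.png

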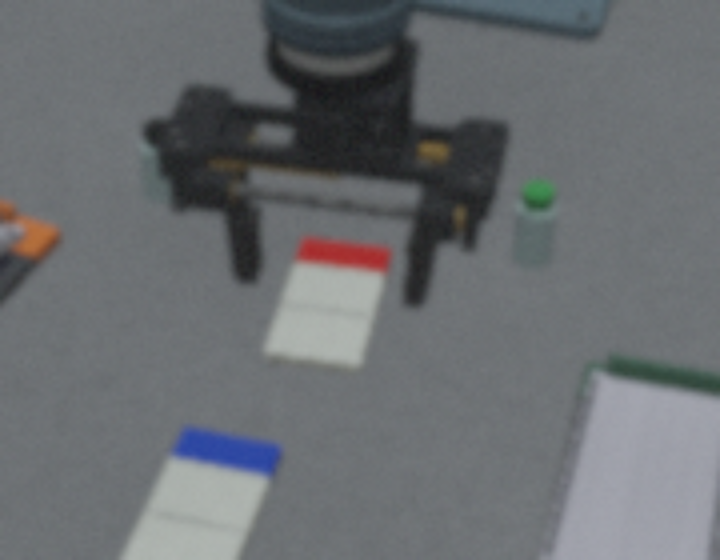

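The fingers straddle the carton, with the ends at (247,280) and (415,303). There is still no table contact at a reported z of -5.5 mm, so the reported height is offset. I'll keep lowering in small steps.

send_rows(steps=[[1, 0, 0, 0.02, 0], [1, 0, 0, 0.04, 0], [1, 0, 0, 0.04, 0]])

```text
t: 6.05
eef_pos: [0.4548, 0.0155, -0.0095]
tool_rot: [3.137, 0.16, -0.001]
contact_force: [0.4, -0.6, -0.1]
width: 0.999
gripper_force: 0.0
```

send_rows(steps=[[1, 0, 0, 0.015, 0], [1, 0, 0, 0.03, 0], [1, 0, 0, 0.03, 0]])

```text
t: 6.42
eef_pos: [0.4548, 0.0156, -0.0124]
tool_rot: [3.137, 0.16, -0.0]
contact_force: [0.9, -0.4, -0.1]
width: 1.0
gripper_force: 0.0
```

```bash
python3 go.py .4557 .0153 .003 6.2; python3 - <<'E'
from plant import manip
s=manip.sense();print(s["joint_torque"],s["q"])
E
```

```text
t 6.42 pos [ 0.4548  0.0156 -0.0124] yaw 5.85 F [ 0.87 -0.35 -0.08] w 88.0 | steps [ 0.008  0.004 -0.154] turn -0.012
[-1.67498033e-02 -4.71712983e+01 -1.77455641e+00 -1.04013285e+01
  1.65003474e-02 -9.56248376e-02 -7.31568623e-03] [ 0.04081341  0.63757162 -0.21138311  2.14482187  0.33478468  0.38992367
 -1.90998631]
```

send_rows(steps=[[1, 0, 0, 0.01, 0], [1, 0, 0, 0.02, 0], [1, 0, 0, 0.02, 0]])

```text
t: 6.8
eef_pos: [0.4549, 0.0156, -0.0144]
tool_rot: [3.137, 0.16, -0.0]
contact_force: [-0.1, 0.2, 0.3]
width: 1.003
gripper_force: 0.0
```

send_rows(steps=[[1, 0, 0, 0.01, 0], [1, 0, 0, 0.02, 0], [1, 0, 0, 0.02, 0]])

```text
t: 7.18
eef_pos: [0.4549, 0.0156, -0.0164]
tool_rot: [3.137, 0.16, -0.0]
contact_force: [0.2, -0.0, 0.2]
width: 1.0
gripper_force: 0.0
```

send_rows(steps=[[1, 0, 0, 0.01, 0], [1, 0, 0, 0.015, 0], [1, 0, 0, 0.015, 0]])

```text
t: 7.55
eef_pos: [0.4549, 0.0156, -0.0178]
tool_rot: [-3.137, -0.16, 0.0]
contact_force: [0.5, 0.2, 0.5]
width: 0.998
gripper_force: 0.0
```

send_rows(steps=[[1, 0, 0, 0.01, 0], [1, 0, 0, 0.015, 0], [1, 0, 0, 0.015, 0]])

```text
t: 7.92
eef_pos: [0.455, 0.0156, -0.0193]
tool_rot: [3.137, 0.16, -0.0]
contact_force: [-1.1, 1.2, -0.6]
width: 0.996
gripper_force: 0.0
```

send_rows(steps=[[0.5, 0, 0, 0, 0], [0.5, 0, 0, 0, 0], [0.5, 0, 0, 0, 0], [0.5, 0, 0, 0, 0], [0.5, 0, 0, 0, 0]], newtons=8)

```text
t: 8.55
eef_pos: [0.4549, 0.0156, -0.0193]
tool_rot: [3.137, 0.16, -0.0]
contact_force: [0.0, 1.3, 0.1]
width: 0.631
gripper_force: 8.0
```

```bash
python3 go.py .4557 .0153 .003 6.2; python3 - <<'E'
from h import *
f=manip.grab_frame("scene")
cv2.imwrite("pics/g4.png",cv2.resize(f["frame"][140:240,230:370],None,fx=5,fy=5)[:,:,::-1])
E
```

```text
t 8.55 pos [ 0.4549  0.0156 -0.0193] yaw 5.85 F [0.03 1.35 0.09] w 55.5 | steps [ 0.007  0.003 -0.223] turn -0.012
```

View pics/g4.png

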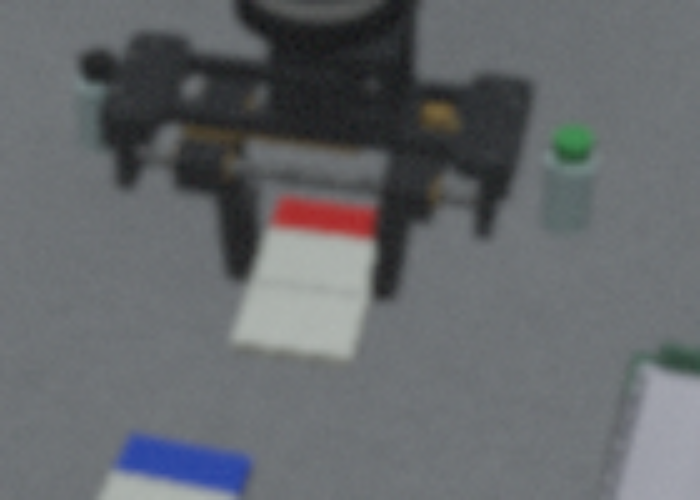

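The carton is gripped at 55.5 mm with 8 N, and both fingers flank its middle at (240,275) and (385,297). The reported z of -19.3 mm therefore means carton underside at table height, and I'll use that as the reference. Now I lift and carry it to the lane.

send_rows(steps=[[0.5, 0, 0, -0.3, 0], [0.5, 0, 0, -0.7, 0], [0.5, 0, 0, -1, 0], [0.5, 0, 0, -1, 0]])

```text
t: 9.1
eef_pos: [0.4565, 0.0156, 0.0824]
tool_rot: [3.137, 0.16, 0.007]
contact_force: [-0.1, 0.7, -0.1]
width: 0.633
gripper_force: 8.0
```

send_rows(steps=[[0.5, 0.2, -0.3, -0.15, 0], [0.5, 0.4, -0.6, -0.15, 0.05], [0.5, 0.61, -0.97, -0.15, 0.12], [0.5, 0.61, -0.97, -0.15, 0.12]])

```text
t: 9.6
eef_pos: [0.5059, 0.122, 0.0946]
tool_rot: [-3.139, -0.069, 0.001]
contact_force: [-1.5, -1.0, -0.6]
width: 0.632
gripper_force: 8.0
```

send_rows(steps=[[0.5, 0.2, -0.3, 0, 0], [0.5, 0.4, -0.6, 0, 0], [0.5, 0.6, -0.9, 0, 0], [0.5, 0.6, -0.9, 0, 0], [0.5, 0.6, -0.9, 0, 0]])

```text
t: 10.22
eef_pos: [0.5611, 0.2086, 0.0944]
tool_rot: [3.139, 0.06, -0.004]
contact_force: [1.0, 0.2, -0.4]
width: 0.634
gripper_force: 8.0
```

```bash
python3 go.py .557 .2204 .036 2.3
```

```text
t 10.22 pos [0.5611 0.2086 0.0944] yaw 2.2 F [ 0.96  0.15 -0.37] w 55.8 | steps [-0.035 -0.121  0.584] turn -0.003
```

send_rows(steps=[[0.5, -0.035, -0.12, 0, 0], [0.5, -0.035, -0.12, 0.25, 0], [0.5, -0.035, -0.12, 0.53, 0], [0.5, -0.035, -0.12, 0.53, 0], [0.5, -0.035, -0.12, 0.53, 0]])

```text
t: 10.85
eef_pos: [0.5585, 0.2226, 0.0436]
tool_rot: [-3.141, -0.061, -0.001]
contact_force: [-0.2, 1.0, -1.0]
width: 0.634
gripper_force: 8.0
```

```bash
python3 go.py .557 .2204 .036 2.3; python3 - <<'E'
from h import *
f=manip.grab_frame("scene")
cv2.imwrite("pics/g5.png",cv2.resize(f["frame"][160:300,310:450],None,fx=4,fy=4,interpolation=cv2.INTER_CUBIC)[:,:,::-1])
E
```

```text
t 10.85 pos [0.5585 0.2226 0.0436] yaw 2.24 F [-0.16  1.03 -0.96] w 55.8 | steps [-0.016  0.022  0.076] turn -0.002
```

View pics/g5.png

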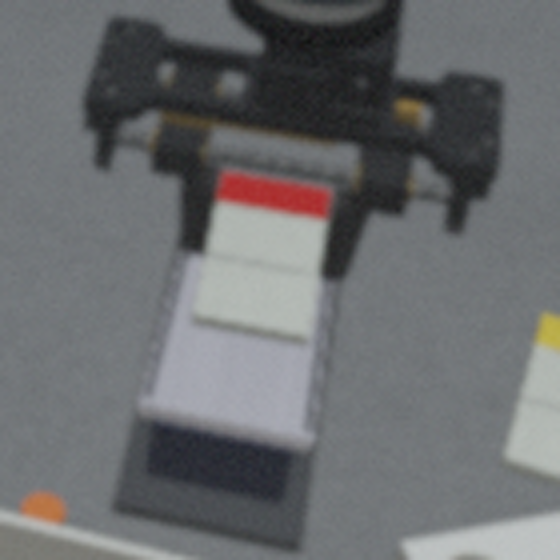

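The carton hangs level over the lane, band end toward the robot, with its uphill edge at (195,325)–(308,342). The bed's upper end is at (145,410)–(312,437). I'll check the sideways offset in numbers.

```bash
python3 - <<'E'
from h import *
f=manip.grab_frame("scene");c=lambda a:np.array(a)/4+[309.6,159.6]
print("carton end",onplane(f,c([(195,322),(308,339)]),[0,0,.063]).round(4).tolist())
n=[-np.sin(np.radians(12)),0,np.cos(np.radians(12))]
print("bed",onplane(f,c([(145,408),(312,436),(185,262),(337,283)]),[.497,.218,.031],n).round(4).tolist())
g=manip.grab_frame("scene")["frame"];hsv=cv2.cvtColor(g,cv2.COLOR_RGB2HSV)
b=(((hsv[...,0]<9)|(hsv[...,0]>172))&(hsv[...,1]>110)&(hsv[...,2]>70));b[:195]=0;b[225:]=0;b[:,:350]=0;b[:,405:]=0
print("band",b.sum(),onplane(f,np.argwhere(b)[:,::-1],[0,0,.071]).mean(0).round(4))
E
```

```text
carton end [[0.6121, 0.1993, 0.063], [0.6063, 0.2533, 0.063]]
bed [[0.6808, 0.1887, 0.0701], [0.672, 0.2638, 0.0682], [0.5495, 0.1843, 0.0422], [0.5377, 0.2619, 0.0396]]
band 186 [0.5157 0.2209 0.071 ]
```

send_rows(steps=[[0.5, -0.015, 0.025, 0, 0], [0.5, -0.015, 0.025, 0.04, 0], [0.5, -0.015, 0.025, 0.08, 0], [0.5, -0.015, 0.025, 0.08, 0]], newtons=4)

```text
t: 11.5
eef_pos: [0.5565, 0.2198, 0.0342]
tool_rot: [3.141, 0.062, -0.001]
contact_force: [-1.0, 0.7, -0.5]
width: 0.632
gripper_force: 4.0
```

send_rows(steps=[[0.5, 0, 0, 0.03, 0], [0.5, 0, 0, 0.06, 0], [0.5, 0, 0, 0.06, 0]])

```text
t: 11.88
eef_pos: [0.5567, 0.2199, 0.0284]
tool_rot: [3.141, 0.062, -0.001]
contact_force: [-0.5, 0.7, -0.8]
width: 0.638
gripper_force: 4.0
```

send_rows(steps=[[0.5, 0, 0, 0.03, 0], [0.5, 0, 0, 0.05, 0], [0.5, 0, 0, 0.05, 0]])

```text
t: 12.25
eef_pos: [0.5571, 0.2199, 0.0238]
tool_rot: [-3.141, -0.062, -0.001]
contact_force: [0.6, 0.5, 0.7]
width: 0.632
gripper_force: 4.0
```

```bash
python3 go.py .551 .220 .0231 2.3
```

```text
t 12.25 pos [0.5571 0.2199 0.0238] yaw 2.24 F [0.62 0.53 0.66] w 55.6 | steps [-0.061 -0.003  0.007] turn -0.002
```

send_rows(steps=[[0.5, -0.02, 0, 0.01, 0], [0.5, -0.04, 0, 0.018, 0], [0.5, -0.06, 0, 0.022, 0], [0.5, -0.06, 0, 0.022, 0]])

```text
t: 12.75
eef_pos: [0.552, 0.2201, 0.0223]
tool_rot: [-3.14, -0.061, -0.004]
contact_force: [1.7, 0.6, 5.4]
width: 0.637
gripper_force: 4.0
```

send_rows(steps=[[0.5, -0.02, 0, 0.004, 0], [0.5, -0.02, 0, 0.004, 0]])

```text
t: 13.0
eef_pos: [0.5503, 0.2199, 0.0219]
tool_rot: [-3.14, -0.061, -0.004]
contact_force: [2.7, -0.5, 6.0]
width: 0.631
gripper_force: 4.0
```

send_rows(steps=[[0.5, -0.02, 0, 0.004, 0], [0.5, -0.02, 0, 0.004, 0]])

```text
t: 13.25
eef_pos: [0.5486, 0.2198, 0.0213]
tool_rot: [-3.14, -0.061, -0.005]
contact_force: [5.7, 0.5, 2.7]
width: 0.637
gripper_force: 4.1
```

```bash
python3 go.py .551 .220 .0231 2.3; python3 - <<'E'
from h import *
f=manip.grab_frame("scene")
cv2.imwrite("pics/g6.png",cv2.resize(f["frame"][160:300,310:450],None,fx=4,fy=4,interpolation=cv2.INTER_CUBIC)[:,:,::-1])
E
```

```text
t 13.25 pos [0.5486 0.2198 0.0213] yaw 2.22 F [5.73 0.5  2.75] w 56.0 | steps [ 0.025 -0.001 -0.018] turn -0.003
```

View pics/g6.png

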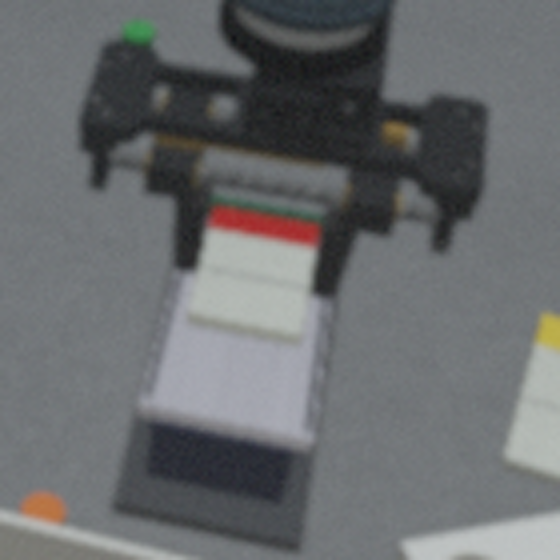

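Red lies on the bed with its band against the stop: the green strip shows just above the band at (265,205), and the force rose to 5.7 N there. Now I release and lift.

send_rows(steps=[[0.66, 0.003, 0, 0, 0], [0.7, 0.003, 0, 0, 0], [0.8, 0.003, 0, 0, 0], [0.85, 0.003, 0, 0, 0], [0.85, 0, 0, -0.3, 0], [0.85, 0, 0, -0.8, 0], [0.85, 0, 0, -0.8, 0]])

```text
t: 14.18
eef_pos: [0.549, 0.2204, 0.1038]
tool_rot: [-3.139, -0.061, -0.008]
contact_force: [0.1, 0.3, -0.5]
width: 0.854
gripper_force: 0.0
```

send_rows(steps=[[1, 0, -0.5, 0, 0.15], [1, 0, -0.99, 0, 0.31], [1, 0, -0.99, 0, 0.31], [1, 0, -0.99, 0, 0.31]])

```text
t: 14.68
eef_pos: [0.5423, 0.317, 0.0993]
tool_rot: [3.133, -0.192, -0.003]
contact_force: [0.4, -0.3, -0.8]
width: 1.002
gripper_force: 0.0
```

```bash
python3 go.py .5497 .3905 -.0193 -7; python3 - <<'E'
from h import *
fs={n:manip.grab_frame(n) for n in("top","scene")}
k=[cv2.resize(fs["top"]["frame"][145:245,165:220],None,fx=6,fy=6,interpolation=cv2.INTER_CUBIC),cv2.resize(fs["scene"]["frame"][200:300,330:410],None,fx=6,fy=6,interpolation=cv2.INTER_CUBIC)[:,:470]]
cv2.imwrite("pics/l7.png",np.hstack(k)[:,:,::-1])
E
```

```text
t 14.68 pos [0.5423 0.317  0.0993] yaw -7.03 F [ 0.41 -0.27 -0.83] w 88.2 | steps [-0.015 -0.741  1.184] turn -0.001
```

View pics/l7.png

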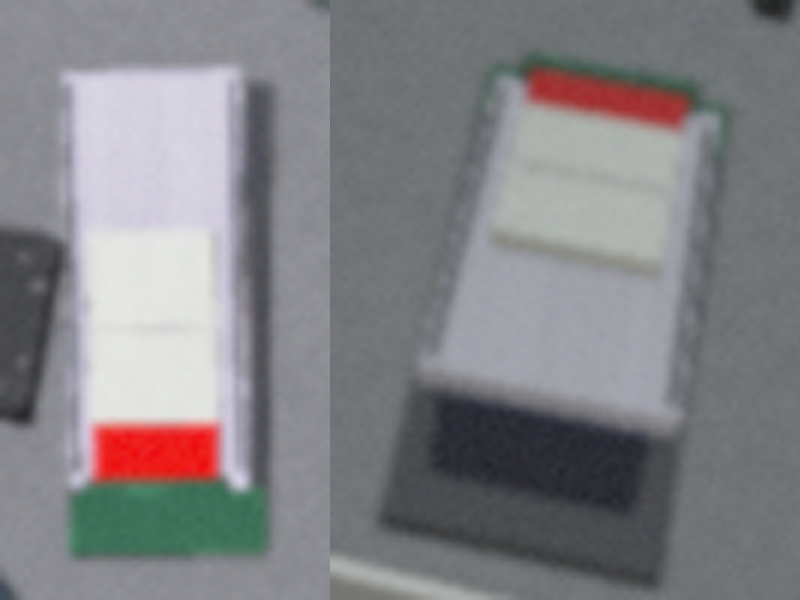

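Red lies flat, square and against the stop in both views: the band is at (157,452) on the left and (610,97) on the right, centred to within about 1.5 mm. Next is yellow.

send_rows(steps=[[1, -0.01, -0.4, 0, 0], [1, -0.015, -0.74, 0, 0], [1, -0.015, -0.74, 0.5, 0], [1, -0.015, -0.74, 0.9, 0], [1, -0.015, -0.74, 0.9, 0], [1, -0.015, -0.74, 0.9, 0]])

```text
t: 15.52
eef_pos: [0.5518, 0.3918, 0.0122]
tool_rot: [-3.135, 0.195, -0.002]
contact_force: [0.2, 0.2, 0.8]
width: 1.002
gripper_force: 0.0
```

```bash
python3 go.py .5497 .3905 -.0193 -7
```

```text
t 15.53 pos [0.5518 0.3918 0.0122] yaw -7.12 F [0.2  0.15 0.81] w 88.2 | steps [-0.02   0.016  0.315] turn -0.004
```

send_rows(steps=[[1, -0.02, 0.015, 0.15, 0], [1, -0.02, 0.015, 0.31, 0], [1, -0.02, 0.015, 0.31, 0], [1, -0.02, 0.015, 0.31, 0], [0.5, -0.02, 0.015, 0.31, 0], [0.5, -0.02, 0.015, 0.31, 0], [0.5, -0.02, 0.015, 0.31, 0], [0.5, -0.02, 0.015, 0.31, 0], [0.5, -0.02, 0.015, 0.31, 0]], newtons=8)

```text
t: 16.65
eef_pos: [0.5484, 0.3908, -0.0202]
tool_rot: [-3.136, 0.193, -0.0]
contact_force: [-0.5, 0.1, 1.0]
width: 0.636
gripper_force: 8.0
```

```bash
python3 go.py .5497 .3905 -.0193 -7
```

```text
t 16.65 pos [ 0.5484  0.3908 -0.0202] yaw -7.06 F [-0.53  0.11  1.  ] w 56.0 | steps [ 0.013  0.001 -0.009] turn -0.002
```

send_rows(steps=[[0.5, 0, 0, -0.3, 0], [0.5, 0, 0, -0.7, 0], [0.5, 0, 0, -1, 0], [0.5, 0.1, 0.4, -1, 0], [0.5, 0.24, 0.83, -1, 0], [0.5, 0.24, 0.83, -1, 0]])

```text
t: 17.4
eef_pos: [0.5639, 0.2997, 0.0795]
tool_rot: [3.131, -0.203, 0.001]
contact_force: [-0.2, 0.1, -1.1]
width: 0.634
gripper_force: 8.0
```

send_rows(steps=[[0.5, 0.1, 0.4, 0, -0.15], [0.5, 0.24, 0.82, 0, -0.31], [0.5, 0.24, 0.82, 0, -0.31], [0.5, 0.24, 0.82, 0, -0.31], [0.5, 0.24, 0.82, 0, -0.31]])

```text
t: 18.02
eef_pos: [0.5751, 0.2235, 0.0798]
tool_rot: [-3.14, -0.065, 0.0]
contact_force: [0.2, 0.1, 0.1]
width: 0.633
gripper_force: 8.0
```

```bash
python3 go.py .575 .221 .06 2.22
```

```text
t 18.02 pos [0.5751 0.2235 0.0798] yaw 2.38 F [0.24 0.15 0.06] w 55.7 | steps [-0.002  0.025  0.198] turn 0.005
```

send_rows(steps=[[0.5, 0, 0.025, 0.1, 0], [0.5, 0, 0.025, 0.3, 0], [0.5, 0, 0.025, 0.33, 0], [0.5, 0, 0.025, 0.33, 0]])

```text
t: 18.52
eef_pos: [0.5754, 0.2186, 0.046]
tool_rot: [3.141, 0.062, -0.002]
contact_force: [-0.2, -0.7, -0.7]
width: 0.633
gripper_force: 8.0
```

send_rows(steps=[[0.5, 0, 0, 0.03, 0], [0.5, 0, 0, 0.06, 0], [0.5, 0, 0, 0.09, 0], [0.5, 0, 0, 0.11, 0], [0.5, 0, 0, 0.115, 0], [0.5, 0, 0, 0.115, 0]], newtons=4)

```text
t: 19.27
eef_pos: [0.5759, 0.2187, 0.0354]
tool_rot: [-3.141, -0.062, -0.0]
contact_force: [-1.9, -0.5, 3.8]
width: 0.634
gripper_force: 4.0
```

```bash
python3 go.py .5712 .221 .0344 2.22
```

```text
t 19.27 pos [0.5759 0.2187 0.0354] yaw 2.25 F [-1.87 -0.52  3.78] w 55.8 | steps [-0.046 -0.024  0.01 ] turn 0.001
```

send_rows(steps=[[0.5, 0, 0, -0.03, 0], [0.5, -0.01, -0.023, -0.03, 0], [0.5, -0.01, -0.023, -0.03, 0], [0.5, -0.02, -0.023, 0, 0], [0.5, -0.045, -0.023, 0.007, 0], [0.5, -0.045, -0.023, 0.007, 0]])

```text
t: 20.02
eef_pos: [0.5708, 0.2206, 0.0343]
tool_rot: [3.141, 0.062, -0.001]
contact_force: [0.7, -0.7, -1.3]
width: 0.637
gripper_force: 4.0
```

```bash
python3 go.py .5712 .221 .0344 2.22; python3 - <<'E'
from h import *
f=manip.grab_frame("scene")
cv2.imwrite("pics/g8.png",cv2.resize(f["frame"][190:290,320:430],None,fx=6,fy=6,interpolation=cv2.INTER_CUBIC)[:,:,::-1])
E
```

```text
t 20.02 pos [0.5708 0.2206 0.0343] yaw 2.25 F [ 0.72 -0.68 -1.26] w 56.0 | steps [ 0.004 -0.003 -0.001] turn 0.001
```

View pics/g8.png

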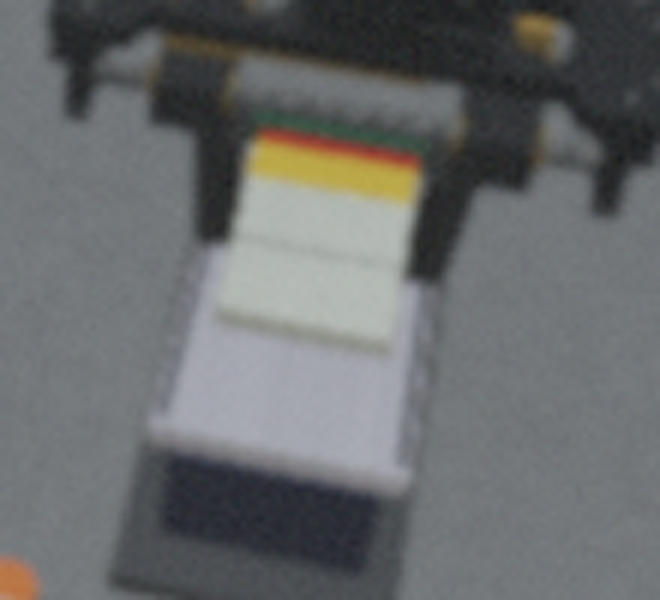

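Yellow lies on red: its band is at (335,170), with only a sliver of red showing in this uphill view, as expected given its thickness. I'll compute the lap by casting rays on the tilted planes.

```bash
cat >> h.py <<'E'
a=np.radians(12);y0=np.radians(2.25)
EX=np.array([np.cos(a)*np.cos(y0),np.cos(a)*np.sin(y0),np.sin(a)]);EY=np.array([-np.sin(y0),np.cos(y0),0]);EZ=np.cross(EX,EY)
O=np.array([.497,.2178,.031])
def lane(f,uv,zp):
    """pixels -> lane-frame x',y' in mm on plane z'=zp mm"""
    X=onplane(f,uv,O+EZ*zp/1000,EZ)-O;return np.c_[X@EX,X@EY]*1000
E
python3 - <<'E'
from h import *
f=manip.grab_frame("scene");t=manip.grab_frame("top")
A=lambda p:(np.array(p)-[330,0])/6+[329.6,199.6]
T=lambda p:np.array(p)/6+[164.6,144.6]
B=lambda p:np.array(p)/6+[319.6,189.6]
print("red scene: stopedge,white edge,uphill",lane(f,A([(530,70),(692,98),(525,103),(683,125),(494,238),(662,266)]),8).round(1).tolist())
print("red top",lane(t,T([(95,481),(218,481),(95,425),(218,424),(87,235),(212,230)]),8).round(1).tolist())
print("yellow scene: end,white edge,uphill",lane(f,B([(260,143),(420,167),(248,175),(415,203),(217,312),(390,345)]),16).round(1).tolist())
E
```

```text
red scene: stopedge,white edge,uphill [[2.2, -27.7], [0.8, 30.3], [26.5, -26.6], [21.2, 28.4], [117.2, -26.0], [114.1, 28.0]]
red top [[0.3, 26.9], [-0.7, -27.8], [25.3, 26.3], [24.8, -28.4], [109.9, 27.6], [111.2, -27.8]]
yellow scene: end,white edge,uphill [[25.9, -26.1], [21.9, 29.5], [49.6, -27.5], [47.3, 29.5], [138.5, -26.6], [137.7, 27.7]]
```

send_rows(steps=[[0.5, 0.01, 0, -0.002, 0], [0.5, 0.01, 0, 0.003, 0], [0.66, 0.01, 0, 0.003, 0], [0.7, 0.01, 0, 0, 0], [0.8, 0.01, 0, 0, 0], [0.85, 0.01, 0, 0, 0], [0.85, 0.01, 0, -0.4, 0], [0.85, 0.01, 0, -0.9, 0], [0.85, 0.01, 0, -0.9, 0]])

```text
t: 21.3
eef_pos: [0.5751, 0.2222, 0.1286]
tool_rot: [-3.138, -0.061, -0.011]
contact_force: [-0.2, 0.0, 0.2]
width: 0.85
gripper_force: 0.0
```

send_rows(steps=[[1, 0.3, 0.5, 0, 0], [1, 0.3, 1, 0, 0], [1, 0.3, 1, 0, 0], [1, 0.3, 1, 0, 0]])

```text
t: 21.8
eef_pos: [0.6055, 0.1226, 0.1238]
tool_rot: [-3.14, -0.062, 0.002]
contact_force: [-0.1, 0.5, -0.2]
width: 1.003
gripper_force: 0.0
```

```bash
python3 go.py .639 .0027 .02 1.8; python3 - <<'E'
from h import *
fs={n:manip.grab_frame(n) for n in("top","scene")}
def med(f,c,zp,box):
    hsv=cv2.cvtColor(f["frame"],cv2.COLOR_RGB2HSV);h,s,v=cv2.split(hsv);lo,hi=HUE[c]
    b=((h>=lo)&(h<=hi)|((h>=173)&(c=="red")))&(s>110)&(v>70)
    m=np.zeros_like(b);x,y,X,Y=box;m[y:Y,x:X]=1;b&=m
    p=np.argwhere(b)[:,::-1];L=lane(f,p,zp);return len(p),L.mean(0).round(1),cv2.minAreaRect(L.astype(np.float32))
for c,z in(("red",8),("yellow",16)):
    print(c,med(fs["top"],c,z,(165,145,225,245)),med(fs["scene"],c,z,(330,195,410,300)))
k=[cv2.resize(fs["top"]["frame"][145:245,165:220],None,fx=6,fy=6,interpolation=cv2.INTER_CUBIC),cv2.resize(fs["scene"]["frame"][200:300,330:410],None,fx=6,fy=6,interpolation=cv2.INTER_CUBIC)[:,:470]]
cv2.imwrite("pics/l9.png",np.hstack(k)[:,:,::-1])
E
```

```text
t 21.8 pos [0.6055 0.1226 0.1238] yaw 2.25 F [-0.07  0.47 -0.2 ] w 88.3 | steps [0.288 1.211 1.037] turn 0.015
red (168, array([11.5, -1.5]), ((12.594529151916504, -1.5767059326171875), (53.48520278930664, 21.469913482666016), 89.00135803222656)) (50, array([4., 2.]), ((3.8463518619537354, 0.7380275726318359), (55.79540252685547, 8.171355247497559), 89.63551330566406))
yellow (172, array([38.8, -1.3]), ((39.82073211669922, -2.392892837524414), (55.54410934448242, 21.25754737854004), 89.02729034423828)) (79, array([40.7,  0.8]), ((40.378387451171875, 0.6839694976806641), (14.126887321472168, 49.77935028076172), 0.0639091283082962))
```

View pics/l9.png

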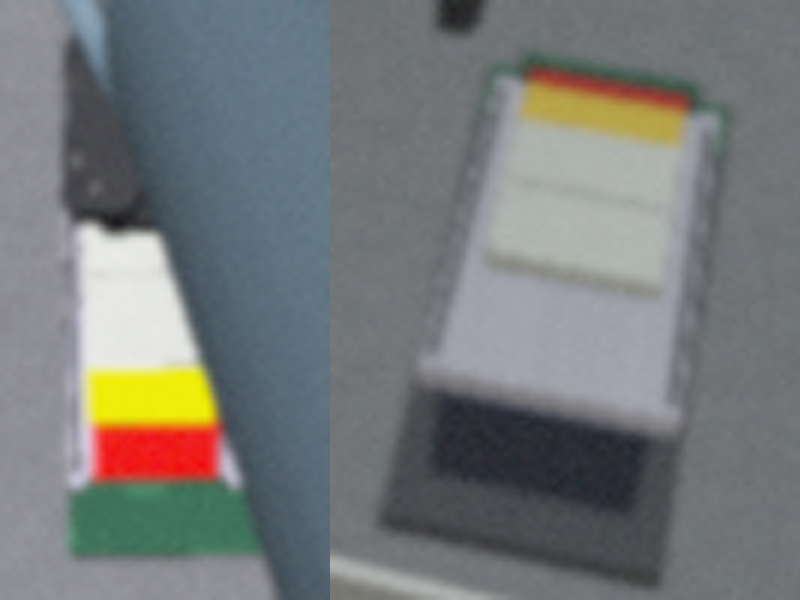

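Both views show yellow flat on red and square to it: the red band at (157,453) is fully showing up to the yellow edge at row 426, with no white visible. Next is blue.

send_rows(steps=[[1, 0.14, 0.5, 0, 0], [1, 0.28, 1, 0, 0.015], [1, 0.28, 1, 0.3, 0.015], [1, 0.28, 1, 0.5, 0.015], [1, 0.28, 1, 0.5, 0.015]])

```text
t: 22.52
eef_pos: [0.6363, 0.0253, 0.0727]
tool_rot: [-3.14, -0.054, 0.006]
contact_force: [0.3, 0.7, 0.2]
width: 1.0
gripper_force: 0.0
```

```bash
python3 go.py .638 .0027 -.0195 1.8; python3 - <<'E'
from h import *
f=manip.grab_frame("scene")
print(band(f,"blue",(260,247),.008))
E
```

```text
t 22.52 pos [0.6363 0.0253 0.0727] yaw 1.96 F [0.33 0.71 0.21] w 88.0 | steps [0.013 0.227 0.921] turn 0.005
(array([0.59535172, 0.00197635]), array([0.64264924, 0.00351489]), ((639.3734130859375, 3.0292434692382812), (110.85698699951172, 57.01234436035156), 2.3327884674072266))
```

send_rows(steps=[[1, 0.013, 0.22, 0, 0], [1, 0.013, 0.22, 0.3, 0], [1, 0.013, 0.22, 0.65, 0], [1, 0.013, 0.22, 0.65, 0], [1, 0.013, 0.22, 0.65, 0]])

```text
t: 23.2
eef_pos: [0.6413, 0.0006, 0.0112]
tool_rot: [3.141, 0.048, 0.004]
contact_force: [-1.1, 0.1, 0.0]
width: 1.0
gripper_force: 0.0
```

```bash
python3 go.py .638 .0027 -.0195 1.8
```

```text
t 23.2 pos [6.413e-01 6.000e-04 1.120e-02] yaw 1.77 F [-1.09  0.09  0.03] w 88.0 | steps [-0.033 -0.022  0.307] turn -0.001
```

send_rows(steps=[[1, -0.03, -0.02, 0.15, 0], [1, -0.03, -0.02, 0.3, 0], [1, -0.03, -0.02, 0.3, 0], [1, -0.03, -0.02, 0.3, 0], [0.5, -0.03, -0.02, 0.3, 0], [0.5, -0.03, -0.02, 0.3, 0], [0.5, -0.03, -0.02, 0.3, 0], [0.5, -0.03, -0.02, 0.3, 0], [0.5, -0.03, -0.02, 0.3, 0]], newtons=8)

```text
t: 24.32
eef_pos: [0.637, 0.0032, -0.0204]
tool_rot: [3.141, 0.049, 0.0]
contact_force: [1.2, -0.8, 0.8]
width: 0.633
gripper_force: 8.0
```

```bash
python3 go.py .638 .0027 -.0195 1.8
```

```text
t 24.32 pos [ 0.637   0.0032 -0.0204] yaw 1.79 F [ 1.22 -0.76  0.81] w 55.7 | steps [ 0.01   0.005 -0.009] turn -0.0
```

send_rows(steps=[[0.5, 0, 0, -0.3, 0], [0.5, 0, 0, -0.7, 0], [0.5, 0, 0, -1, 0], [0.5, -0.3, -0.36, -1, 0], [0.5, -0.6, -0.73, -1, 0], [0.5, -0.6, -0.73, -1, 0]])

```text
t: 25.08
eef_pos: [0.5721, 0.0784, 0.0796]
tool_rot: [-3.139, -0.059, 0.003]
contact_force: [0.3, -0.3, -0.1]
width: 0.633
gripper_force: 8.0
```

send_rows(steps=[[0.5, -0.3, -0.36, 0, 0], [0.5, -0.6, -0.73, 0, 0], [0.5, -0.6, -0.73, 0, 0]])

```text
t: 25.45
eef_pos: [0.5105, 0.1483, 0.0796]
tool_rot: [-3.14, -0.058, 0.002]
contact_force: [0.6, 0.7, -0.5]
width: 0.634
gripper_force: 8.0
```

send_rows(steps=[[0.5, -0.3, -0.36, 0, 0], [0.5, -0.6, -0.73, 0, -0.015], [0.5, -0.6, -0.73, 0, -0.015], [0.5, -0.6, -0.73, 0, -0.015]])

```text
t: 25.95
eef_pos: [0.4517, 0.2152, 0.0795]
tool_rot: [3.14, 0.059, 0.001]
contact_force: [0.7, -1.0, -0.9]
width: 0.633
gripper_force: 8.0
```

```bash
python3 go.py .4495 .2165 .03 2.25; python3 - <<'E'
from h import *
f=manip.grab_frame("top");g=cv2.imread("pics/top0.png")
for n,p in(("v0",(226,273)),("v1",(318,271)),("v2",(217,138))): print(n,onplane(f,p,[0,0,.052]).round(3))
E
```

```text
t 25.95 pos [0.4517 0.2152 0.0795] yaw 2.15 F [ 0.74 -1.   -0.9 ] w 55.7 | steps [-0.022 -0.015  0.495] turn -0.003
v0 [[0.37  0.116 0.052]]
v1 [[ 0.38  -0.123  0.052]]
v2 [[0.735 0.156 0.052]]
```

send_rows(steps=[[0.5, -0.02, -0.01, 0.2, 0], [0.5, -0.02, -0.01, 0.45, 0], [0.5, -0.02, -0.01, 0.53, 0], [0.5, -0.02, -0.01, 0.53, 0], [0.5, -0.02, -0.01, 0.53, 0]], newtons=4)

```text
t: 26.62
eef_pos: [0.449, 0.2173, 0.0272]
tool_rot: [-3.141, -0.06, -0.002]
contact_force: [0.0, 0.0, 1.4]
width: 0.636
gripper_force: 4.0
```

send_rows(steps=[[0.5, 0, 0, 0.03, 0], [0.5, 0, 0, 0.06, 0], [0.5, 0, 0, 0.06, 0]])

```text
t: 27.0
eef_pos: [0.4482, 0.2174, 0.0204]
tool_rot: [3.141, 0.062, 0.0]
contact_force: [0.2, 0.0, 0.2]
width: 0.636
gripper_force: 4.0
```

send_rows(steps=[[0.5, 0, 0, 0.03, 0], [0.5, 0, 0, 0.06, 0], [0.5, 0, 0, 0.075, 0], [0.5, 0, 0, 0.075, 0]])

```text
t: 27.5
eef_pos: [0.448, 0.2173, 0.0128]
tool_rot: [3.141, 0.062, -0.0]
contact_force: [-0.3, 0.7, 0.2]
width: 0.631
gripper_force: 4.0
```

```bash
python3 go.py .4495 .2165 .0127 2.25; python3 - <<'E'
from h import *
f=manip.grab_frame("scene")
hsv=cv2.cvtColor(f["frame"],cv2.COLOR_RGB2HSV)
b=cv2.inRange(hsv,(110,110,60),(125,255,255));b[:150]=0;b[260:]=0;b[:,320:]=b[:,320:];b[:,:330]=0;b[:,430:]=0
p=np.argwhere(b)[:,::-1];print(len(p),p.mean(0),p.min(0),p.max(0))
s=manip.sense()["eef_pos"];
# expected band centre tilt 12 vs level
for d in(0,12):
    r=np.radians(d);c=np.array([s[0]-.0395*np.cos(r)-.004*np.sin(r),s[1]-.0016,s[2]+.0204+.008-.0395*np.sin(r)]);print(d,proj(f,c).round(1))
E
```

```text
t 27.5 pos [0.448  0.2173 0.0128] yaw 2.25 F [-0.32  0.72  0.24] w 55.5 | steps [0.014 0.009 0.001] turn 0.0
97 [381.11340206 190.45360825] [369 187] [393 194]
0 [[381.2 188.2]]
12 [[380.7 190.9]]
```

Blue is pre-tilted by about 11° over the stop, with hardly any force. Now I lift it and carry it onto the stack.

send_rows(steps=[[0.5, 0, 0, -0.2, 0], [0.5, 0, 0, -0.5, 0], [0.5, 0, 0, -0.7, 0], [0.5, 0.2, 0, -0.7, 0], [0.5, 0.5, 0.01, -0.7, 0], [0.5, 0.75, 0.01, -0.7, 0], [0.5, 0.75, 0.01, -0.7, 0]], newtons=8)

```text
t: 28.42
eef_pos: [0.5245, 0.2188, 0.0829]
tool_rot: [-3.141, -0.059, -0.001]
contact_force: [-0.5, 0.8, -0.4]
width: 0.626
gripper_force: 8.0
```

send_rows(steps=[[0.5, 0.3, 0, 0, 0], [0.5, 0.6, 0, 0, 0], [0.5, 0.74, 0.01, 0, 0], [0.5, 0.74, 0.01, 0, 0], [0.5, 0.74, 0.01, 0.15, 0], [0.5, 0.74, 0.01, 0.2, 0], [0.5, 0.74, 0.01, 0.2, 0], [0.5, 0.74, 0.01, 0.2, 0]])

```text
t: 29.42
eef_pos: [0.5971, 0.2213, 0.0631]
tool_rot: [-3.141, -0.062, -0.0]
contact_force: [-0.0, 0.0, -1.2]
width: 0.632
gripper_force: 8.0
```

```bash
python3 go.py .5936 .2215 .0475 2.25
```

```text
t 29.43 pos [0.5971 0.2213 0.0631] yaw 2.26 F [-0.    0.   -1.19] w 55.7 | steps [-0.035 -0.003  0.156] turn 0.0
```

send_rows(steps=[[0.5, -0.02, -0.003, 0.06, 0], [0.5, -0.02, -0.003, 0.12, 0], [0.5, -0.02, -0.003, 0.14, 0], [0.5, -0.02, -0.003, 0.14, 0], [0.5, -0.028, -0.003, 0.15, 0], [0.5, -0.034, -0.003, 0.158, 0], [0.5, -0.034, -0.003, 0.158, 0]], newtons=4)

```text
t: 30.3
eef_pos: [0.594, 0.2214, 0.0475]
tool_rot: [-3.141, -0.062, -0.001]
contact_force: [1.3, 0.1, 1.2]
width: 0.635
gripper_force: 4.0
```

```bash
python3 go.py .5936 .2215 .0475 2.25; cat >> h.py <<'E'
def bandrows(f,box=(330,195,410,300)):
    """per colour: lane x' extents (10/90 pct along x') and y' mean, on own top plane"""
    hsv=cv2.cvtColor(f["frame"],cv2.COLOR_RGB2HSV);h,s,v=cv2.split(hsv)
    for c,z in(("red",8),("yellow",16),("blue",24)):
        lo,hi=HUE[c];b=((h>=lo)&(h<=hi)|((h>=173)&(c=="red")))&(s>100)&(v>60)
        m=np.zeros_like(b);x,y,X,Y=box;m[y:Y,x:X]=1;p=np.argwhere(b&m)[:,::-1]
        if len(p)<5: print(c,len(p));continue
        L=lane(f,p,z);(cx,cy),wh,an=cv2.minAreaRect(L.astype(np.float32))
        print(c,len(p),"mean",L.mean(0).round(1),"rect c",round(cx,1),round(cy,1),np.round(wh,1),round(an,1))
E
python3 -c "
from h import *
bandrows(manip.grab_frame('scene'))"
```

```text
t 30.3 pos [0.594  0.2214 0.0475] yaw 2.25 F [1.31 0.1  1.17] w 55.9 | steps [-0.004 -0.001 -0.   ] turn -0.0
red 57 mean [3.4 1.6] rect c 3.4 0.7 [ 9.1 55.8] 0.3
yellow 0
blue 119 mean [64.   0.4] rect c 63.8 0.3 [54.1 17.5] 89.9
```

send_rows(steps=[[0.66, 0, 0, 0, 0], [0.7, 0, 0, 0, 0], [0.8, 0, 0, 0, 0], [0.85, 0, 0, 0, 0], [0.85, 0, 0, -0.4, 0], [0.85, 0, 0, -0.9, 0], [0.85, 0, 0, -0.9, 0]])

```text
t: 31.22
eef_pos: [0.5966, 0.2228, 0.1415]
tool_rot: [-3.138, -0.061, -0.012]
contact_force: [-0.7, 0.3, -0.7]
width: 0.851
gripper_force: 0.0
```

send_rows(steps=[[1, 0, 0.5, -0.3, 0], [1, 0, 1, -0.3, 0], [1, 0, 1, -0.3, 0]])

```text
t: 31.6
eef_pos: [0.598, 0.1151, 0.1664]
tool_rot: [3.137, 0.049, -0.002]
contact_force: [0.1, -0.0, -0.1]
width: 0.999
gripper_force: 0.0
```

send_rows(steps=[[1, 0, 0.5, 0, 0], [1, 0, 1, 0, 0], [1, 0, 1, 0, 0]])

```text
t: 31.98
eef_pos: [0.6012, 0.0165, 0.166]
tool_rot: [3.139, 0.051, -0.003]
contact_force: [0.6, 0.0, 0.2]
width: 1.002
gripper_force: 0.0
```

```bash
python3 go.py .5235 -.4075 .1 0; python3 - <<'E'
from h import *
fs={n:manip.grab_frame(n) for n in("top","scene")}
bandrows(fs["scene"]);bandrows(fs["top"],(165,145,225,245))
k=[cv2.resize(fs["top"]["frame"][145:245,165:220],None,fx=6,fy=6,interpolation=cv2.INTER_CUBIC),cv2.resize(fs["scene"]["frame"][200:300,330:410],None,fx=6,fy=6,interpolation=cv2.INTER_CUBIC)[:,:470]]
cv2.imwrite("pics/l10.png",np.hstack(k)[:,:,::-1])
E
```

```text
t 31.98 pos [0.6012 0.0165 0.166 ] yaw 1.86 F [0.55 0.05 0.2 ] w 88.2 | steps [-0.913  4.211  0.673] turn 0.062
red 54 mean [3.6 2.3] rect c 3.4 0.7 [55.8  9. ] 89.6
yellow 0
blue 116 mean [64.   0.4] rect c 63.9 -0.1 [52.2 17.7] 90.0
red 169 mean [11.4 -1.7] rect c 12.6 -1.6 [53.5 21.5] 89.0
yellow 167 mean [38.6 -1. ] rect c 38.5 -1.1 [53.  18.6] 89.0
blue 187 mean [63.3 -0.7] rect c 64.0 -0.6 [57.7 21.1] 89.1
```

```bash
python3 - <<'E'
from h import *
f=manip.grab_frame("top");im=f["frame"]
for r in range(196,228): print(r,im[r,183:198].mean(0).round().astype(int),lane(f,[[190,r]],16)[0,0].round(1))
E
```

```text
196 [204 209 222] 77.0
197 [145 162 232] 74.3
198 [ 76 119 238] 71.7
199 [ 42 105 239] 69.0
200 [ 37 103 239] 66.4
201 [ 36 102 239] 63.7
202 [ 34 101 238] 61.1
203 [ 34 101 238] 58.4
204 [ 38 101 238] 55.8
205 [ 82 117 230] 53.1
206 [162 171 176] 50.5
207 [222 222  79] 47.8
208 [237 235  10] 45.2
209 [238 236  10] 42.5
210 [239 236  10] 39.8
211 [238 236  10] 37.2
212 [238 236  10] 34.5
213 [238 235  10] 31.9
214 [236 227  10] 29.2
215 [230 174  10] 26.6
216 [234  90  18] 23.9
217 [239  36  27] 21.2
218 [240  29  29] 18.6
219 [240  26  26] 15.9
220 [240  25  26] 13.3
221 [239  25  23] 10.6
222 [239  25  25] 7.9
223 [234  31  28] 5.3
224 [193  61  49] 2.6
225 [119 100  78] -0.1
226 [ 74 119  94] -2.7
227 [ 66 121  95] -5.4
```

The profile along the lane shows about 24 mm of red and 26 mm of yellow, each directly bounded by the next carton. That is fine, so on to the weight.

send_rows(steps=[[1, -0.11, 0.5, 0, 0], [1, -0.22, 1, 0, 0], [1, -0.22, 1, 0, 0]])

```text
t: 32.5
eef_pos: [0.5827, -0.0826, 0.1668]
tool_rot: [3.139, 0.055, -0.002]
contact_force: [0.3, 1.1, 0.0]
width: 1.001
gripper_force: 0.0
```

send_rows(steps=[[1, -0.11, 0.5, 0, 0], [1, -0.22, 1, 0, 0], [1, -0.22, 1, 0, 0]])

```text
t: 32.88
eef_pos: [0.5649, -0.1828, 0.1669]
tool_rot: [3.14, 0.055, -0.001]
contact_force: [-0.1, 0.9, -0.5]
width: 0.999
gripper_force: 0.0
```

send_rows(steps=[[1, -0.11, 0.5, 0, 0], [1, -0.22, 1, 0, 0], [1, -0.22, 1, 0, 0]])

```text
t: 33.25
eef_pos: [0.547, -0.2832, 0.1669]
tool_rot: [3.14, 0.056, -0.001]
contact_force: [0.4, 1.2, -0.3]
width: 1.001
gripper_force: 0.0
```

send_rows(steps=[[1, -0.11, 0.5, 0, 0], [1, -0.22, 1, 0, 0], [1, -0.22, 1, 0, 0], [1, -0.22, 1, 0, 0]])

```text
t: 33.75
eef_pos: [0.5312, -0.3781, 0.1669]
tool_rot: [-3.139, -0.067, -0.001]
contact_force: [0.1, 0.7, -0.8]
width: 1.002
gripper_force: 0.0
```

```bash
python3 go.py .5235 -.4075 .06 2
```

```text
t 33.75 pos [ 0.5312 -0.3781  0.1669] yaw 2.45 F [ 0.13  0.74 -0.78] w 88.2 | steps [-0.09   0.293  1.069] turn 0.015
```

send_rows(steps=[[1, -0.09, 0.25, 0, 0], [1, -0.09, 0.25, 0.4, 0], [1, -0.09, 0.25, 0.9, 0], [1, -0.09, 0.25, 0.9, 0], [1, -0.09, 0.25, 0.9, 0]])

```text
t: 34.38
eef_pos: [0.5234, -0.4057, 0.079]
tool_rot: [3.141, 0.065, 0.003]
contact_force: [0.8, -0.1, 0.8]
width: 1.0
gripper_force: 0.0
```

```bash
python3 go.py .5235 -.4075 0 2
```

```text
t 34.38 pos [ 0.5234 -0.4057  0.079 ] yaw 2.38 F [ 0.8  -0.14  0.81] w 88.0 | steps [-0.002  0.018  0.79 ] turn 0.013
```

send_rows(steps=[[1, 0, 0.018, 0.3, 0], [1, 0, 0.018, 0.6, 0], [1, 0, 0.018, 0.79, 0], [1, 0, 0.018, 0.79, 0], [1, 0, 0.018, 0.79, 0], [0.2, 0, 0.018, 0.79, 0], [0.2, 0, 0.018, 0.79, 0], [0.2, 0, 0.018, 0.79, 0], [0.2, 0, 0.018, 0.79, 0], [0.2, 0, 0.018, 0.79, 0], [0.2, 0, 0.018, 0.79, 0], [0.2, 0, 0.018, 0.79, 0]], newtons=15)

```text
t: 35.88
eef_pos: [0.5213, -0.4087, -0.0019]
tool_rot: [-3.141, -0.062, 0.0]
contact_force: [-0.5, -0.1, 0.3]
width: 0.274
gripper_force: 15.0
```

send_rows(steps=[[0.2, 0, 0, 0, 0], [0.2, 0, 0, 0, 0]])

```text
t: 36.12
eef_pos: [0.5213, -0.4087, -0.0018]
tool_rot: [-3.141, -0.062, 0.0]
contact_force: [-0.4, 1.0, 0.3]
width: 0.276
gripper_force: 15.0
```

```bash
python3 go.py .5235 -.4075 0 2
```

```text
t 36.12 pos [ 0.5213 -0.4087 -0.0018] yaw 2.25 F [-0.37  0.98  0.32] w 24.3 | steps [ 0.022 -0.012 -0.018] turn 0.008
```

```bash
python3 - <<'E'
from h import *
t=manip.grab_frame("top");s=manip.grab_frame("scene")
T=lambda p:(np.array(p)+.5)*44/400-.5+[399,199]
S=lambda p:(np.array(p)-[400,0]+.5)*44/400-.5+[99,149]
print("disc top-view",onplane(t,T([(118,200),(262,200),(190,130),(200,272)]),[0,0,.006]).round(4).tolist())
print("knob top left/right/.. z.044",onplane(t,T([(185,190),(272,185),(228,148),(228,228)]),[0,0,.044]).round(4).tolist())
print("scene knob base front, top",onplane(s,S([(600,262)]),[0,0,.012]).round(4),onplane(s,S([(540,150),(635,160)]),[0,0,.044]).round(4).tolist())
E
```

```text
disc top-view [[0.524, -0.3891, 0.006], [0.525, -0.4335, 0.006], [0.5462, -0.4121, 0.006], [0.5024, -0.4134, 0.006]]
knob top left/right/.. z.044 [[0.5223, -0.3953, 0.044], [0.5243, -0.4213, 0.044], [0.5351, -0.4087, 0.044], [0.5112, -0.4077, 0.044]]
scene knob base front, top [[ 0.5309 -0.4058  0.012 ]] [[0.527, -0.4181, 0.044], [0.5229, -0.3913, 0.044]]
```

The weight measures at (0.524, -0.410), which agrees with the grasp. Now I lift it and carry it toward the stop to pre-tilt it there.

send_rows(steps=[[0.2, 0, 0, -0.3, 0], [0.2, 0, 0, -0.7, 0], [0.2, 0, 0, -1, 0], [0.2, 0, 0, -1, 0]])

```text
t: 36.72
eef_pos: [0.5229, -0.4099, 0.1006]
tool_rot: [3.138, 0.061, 0.006]
contact_force: [0.8, 0.1, -1.5]
width: 0.271
gripper_force: 15.0
```

send_rows(steps=[[0.2, 0, 0, -0.2, 0], [0.2, 0, -0.1, -0.5, 0], [0.2, -0.015, -0.5, -0.5, 0], [0.2, -0.03, -0.9, -0.5, 0], [0.2, -0.03, -0.9, -0.5, 0]])

```text
t: 37.35
eef_pos: [0.515, -0.3146, 0.148]
tool_rot: [-3.138, -0.07, 0.002]
contact_force: [0.4, 0.2, -1.5]
width: 0.279
gripper_force: 15.0
```

send_rows(steps=[[0.2, -0.015, -0.45, 0, 0], [0.2, -0.03, -0.9, 0, 0], [0.2, -0.03, -0.9, 0, 0]])

```text
t: 37.72
eef_pos: [0.5084, -0.2258, 0.1481]
tool_rot: [-3.139, -0.069, 0.002]
contact_force: [0.6, -0.4, -1.8]
width: 0.279
gripper_force: 15.0
```

send_rows(steps=[[0.2, -0.015, -0.45, 0, 0], [0.2, -0.03, -0.9, 0, 0], [0.2, -0.03, -0.9, 0, 0]])

```text
t: 38.1
eef_pos: [0.502, -0.1369, 0.1482]
tool_rot: [-3.14, -0.068, 0.001]
contact_force: [-0.1, 0.1, -1.4]
width: 0.283
gripper_force: 15.0
```

send_rows(steps=[[0.2, -0.015, -0.45, 0, 0], [0.2, -0.03, -0.9, 0, 0], [0.2, -0.03, -0.9, 0, 0]])

```text
t: 38.48
eef_pos: [0.4957, -0.0478, 0.1483]
tool_rot: [-3.14, -0.067, -0.0]
contact_force: [0.8, -1.7, -0.8]
width: 0.282
gripper_force: 15.0
```

send_rows(steps=[[0.2, -0.015, -0.45, 0, 0], [0.2, -0.03, -0.9, 0, 0], [0.2, -0.03, -0.9, 0, 0]])

```text
t: 38.85
eef_pos: [0.4895, 0.0418, 0.1483]
tool_rot: [-3.14, -0.066, -0.001]
contact_force: [0.3, -0.9, -1.2]
width: 0.279
gripper_force: 15.0
```

send_rows(steps=[[0.2, -0.015, -0.45, 0, 0], [0.2, -0.03, -0.9, 0, 0], [0.2, -0.03, -0.9, 0, 0], [0.2, -0.03, -0.9, 0, 0]])

```text
t: 39.35
eef_pos: [0.4831, 0.1274, 0.148]
tool_rot: [3.14, 0.057, -0.0]
contact_force: [-0.7, -0.8, -1.5]
width: 0.279
gripper_force: 15.0
```

```bash
python3 go.py .475 .2168 .05 2.25
```

```text
t 39.35 pos [0.4831 0.1274 0.148 ] yaw 2.08 F [-0.67 -0.78 -1.45] w 24.5 | steps [-0.048 -0.898  0.978] turn -0.006
```

send_rows(steps=[[0.2, -0.02, -0.45, 0, 0], [0.2, -0.045, -0.88, 0, 0], [0.2, -0.045, -0.88, 0.4, 0], [0.2, -0.045, -0.88, 0.8, 0], [0.2, -0.045, -0.88, 0.98, 0], [0.2, -0.045, -0.88, 0.98, 0], [0.2, -0.045, -0.88, 0.98, 0]])

```text
t: 40.22
eef_pos: [0.4756, 0.2178, 0.0514]
tool_rot: [-3.14, -0.06, -0.003]
contact_force: [-0.3, 0.2, -2.1]
width: 0.28
gripper_force: 15.0
```

```bash
python3 go.py .475 .2168 .043 2.25
```

```text
t 40.23 pos [0.4756 0.2178 0.0514] yaw 2.18 F [-0.34  0.18 -2.14] w 24.6 | steps [-0.006  0.01   0.084] turn -0.002
```

send_rows(steps=[[0.2, 0, 0, 0.05, 0], [0.2, 0, 0, 0.09, 0], [0.2, 0, 0, 0.09, 0]], newtons=8)

```text
t: 40.6
eef_pos: [0.4741, 0.2178, 0.0411]
tool_rot: [3.141, 0.062, -0.0]
contact_force: [0.3, 0.6, -2.0]
width: 0.283
gripper_force: 8.0
```

send_rows(steps=[[0.2, 0, 0, 0.01, 0], [0.2, 0, 0, 0.025, 0], [0.2, 0, 0, 0.025, 0]])

```text
t: 40.98
eef_pos: [0.4733, 0.218, 0.039]
tool_rot: [3.14, 0.062, -0.002]
contact_force: [-4.9, -1.2, 5.7]
width: 0.284
gripper_force: 8.0
```

send_rows(steps=[[0.2, 0, 0, 0.01, 0], [0.2, 0, 0, 0.025, 0], [0.2, 0, 0, 0.025, 0]])

```text
t: 41.35
eef_pos: [0.4726, 0.2179, 0.0363]
tool_rot: [3.14, 0.063, -0.004]
contact_force: [-6.1, -0.3, 7.8]
width: 0.278
gripper_force: 8.0
```

```bash
python3 go.py .475 .2168 .0373 2.25
```

```text
t 41.35 pos [0.4726 0.2179 0.0363] yaw 2.29 F [-6.12 -0.3   7.75] w 24.5 | steps [ 0.024  0.012 -0.01 ] turn 0.001
```

send_rows(steps=[[0.2, -0.02, 0, 0, 0], [0.2, -0.04, 0, 0.003, 0], [0.2, -0.05, 0, 0.005, 0], [0.2, -0.05, 0, 0.005, 0]], newtons=6)

```text
t: 41.85
eef_pos: [0.4694, 0.2177, 0.0357]
tool_rot: [-3.141, -0.062, -0.0]
contact_force: [0.1, -0.1, 0.3]
width: 0.277
gripper_force: 6.0
```

```bash
python3 go.py .475 .2168 .0373 2.25; python3 - <<'E'
from h import *
f=manip.grab_frame("scene")
cv2.imwrite("pics/w1.png",cv2.resize(f["frame"][150:250,320:440],None,fx=6,fy=6,interpolation=cv2.INTER_CUBIC)[:,:,::-1])
E
```

```text
t 41.85 pos [0.4694 0.2177 0.0357] yaw 2.25 F [ 0.1  -0.11  0.31] w 24.4 | steps [ 0.055  0.012 -0.016] turn -0.0
```

send_rows(steps=[[0.2, 0, 0, -0.2, 0], [0.2, 0, 0, -0.6, 0], [0.2, 0, 0, -0.9, 0], [0.2, 0.2, 0, -0.9, 0], [0.2, 0.5, 0, -0.9, 0], [0.2, 0.8, 0, -0.9, 0], [0.2, 0.98, 0, -0.9, 0], [0.2, 0.98, 0, -0.9, 0], [0.2, 0.98, 0, -0.9, 0]], newtons=10)

```text
t: 43.02
eef_pos: [0.5659, 0.2215, 0.1253]
tool_rot: [3.141, 0.062, -0.002]
contact_force: [0.2, 0.4, -1.4]
width: 0.279
gripper_force: 10.0
```

```bash
python3 go.py .5857 .2213 .08 2.25; python3 - <<'E'
from h import *
f=manip.grab_frame("scene");s=manip.sense()["eef_pos"]
# bright disc pixels near projected weight bottom
c=proj(f,s+np.array([.008,0,.006]))[0];x,y=c.astype(int)
im=cv2.cvtColor(f["frame"],cv2.COLOR_RGB2HSV)
print(c)
cr=im[y-16:y+16,x-22:x+22]
for r in range(0,32,1): print("".join("#" if p[2]>125 and p[1]<50 else "+" if p[2]>85 else "." for p in cr[r]))
E
```

```text
t 43.02 pos [0.5659 0.2215 0.1253] yaw 2.28 F [ 0.18  0.43 -1.39] w 24.5 | steps [0.198 0.01  0.452] turn 0.001
[377.84322164 203.69741542]
++++++++++++...............................+
++++++++++++...............................+
++++++++++++..............................++
++++++++++++..............................++
++++++++++++..............................++
++++++++++++.............................+++
++++++++++++.............................+++
++++++++++++.............................+++
+++++++++++++++.........................++++
++++++++++++++##++......................++++
+++++++++++++#####+.....................++++
+++++++++++++#####+....................+++++
++++++++++++++#####+...........+++++++++++++
+++++++++++++++#####++........+#####++++++++
++++++++++++++++######++++++++######++++++++
+++++++++++++++++##################+++++++++
++++++++++++++++++################++++++++++
+++++++++++++++++++++###########++++++++++++
++++++++++++++++++++++++++++++++++++++++++++
++++++++++++++++++++++++++++++++++++++++++++
++++++++++++++++++++++++++++++++++++++++++++
++++++++++++++++++++++++++++++++++++++++++++
++++++++++++++++++++++++++++++++++++++++++++
++++++++...+++++++++++++++++++++++++++++++++
+++++++.++++++.+++++++++++++++++++++++++++++
+++++++++++++++++++.++++++++++++++++++++++++
+++####+++++++++++++++++....++++++++++++++++
+++#####++++++++++++++++++++++..+++++++++#++
+++#####++++++++++++++++++++++++++.+++++++++
+++######++++++++++++++++++++++++++.++++++++
+######++++####+++++++++++++++++++++++++++++
++####++++++++++####++++++++++++++++++++++++
```

```bash
python3 - <<'E'
from h import *
f=manip.grab_frame("scene");s=manip.sense()["eef_pos"]
for d in(0,6,12):
    r=np.radians(d);ex=np.array([np.cos(r),.039,np.sin(r)]);ez=np.array([-np.sin(r),0,np.cos(r)])
    piv=s+[.0023,0,.0018+.032];bc=piv-.032*ez
    ring=np.array([proj(f,bc+.006*ez+.022*(np.cos(q)*ex+np.sin(q)*np.array([-.039,1,0])))[0] for q in np.linspace(0,2*np.pi,72)])
    ringb=np.array([proj(f,bc+.022*(np.cos(q)*ex+np.sin(q)*np.array([-.039,1,0])))[0] for q in np.linspace(0,2*np.pi,72)])
    print(d,"left",ring[ring[:,0].argmin()].round(1),"right",ring[ring[:,0].argmax()].round(1),"bottom",ringb[ringb[:,1].argmax()].round(1))
x,y=377,203
print("seen left",(x-22+13,y-16+10.5),"right",(x-22+35.5,y-16+13.5),"bottom",(x-22+26,y-16+17.5))
E
```

```text
0 left [366.8 200.2] right [390.2 202.4] bottom [379.8 211.2]
6 left [366.6 200.8] right [390.  203.3] bottom [380.7 211.3]
12 left [366.4 200.9] right [389.8 204.6] bottom [380.7 211.3]
seen left (368, 197.5) right (390.5, 200.5) bottom (381, 204.5)
```

The disc's bright top face has an aspect ratio of about 0.49, which matches a 12° tilt. I'm approaching the stack, watching the force.

send_rows(steps=[[0.2, 0.1, 0, 0, 0], [0.2, 0.19, 0, 0.2, 0], [0.2, 0.19, 0, 0.42, 0], [0.2, 0.19, 0, 0.42, 0], [0.2, 0.19, 0, 0.42, 0]])

```text
t: 43.75
eef_pos: [0.5867, 0.2226, 0.0845]
tool_rot: [-3.141, -0.062, -0.001]
contact_force: [1.1, 0.1, -0.5]
width: 0.285
gripper_force: 10.0
```

send_rows(steps=[[0.2, 0, 0, 0.02, 0], [0.2, 0, 0, 0.04, 0], [0.2, 0, 0, 0.04, 0], [0.2, 0, 0, 0.04, 0]])

```text
t: 44.25
eef_pos: [0.5862, 0.2223, 0.0798]
tool_rot: [-3.141, -0.061, -0.0]
contact_force: [0.5, -0.4, -1.8]
width: 0.281
gripper_force: 10.0
```

```bash
for i in 1 2 3; do python3 go.py .5857 .2213 .0737 2.25; done
```

```text
t 44.25 pos [0.5862 0.2223 0.0798] yaw 2.24 F [ 0.45 -0.45 -1.8 ] w 24.7 | steps [-0.006  0.01   0.061] turn -0.0
t 44.25 pos [0.5862 0.2223 0.0798] yaw 2.24 F [ 0.45 -0.45 -1.8 ] w 24.7 | steps [-0.006  0.01   0.061] turn -0.0
t 44.25 pos [0.5862 0.2223 0.0798] yaw 2.24 F [ 0.45 -0.45 -1.8 ] w 24.7 | steps [-0.006  0.01   0.061] turn -0.0
```

send_rows(steps=[[0.2, 0, 0.01, 0.015, 0], [0.2, 0, 0.01, 0.03, 0], [0.2, 0, 0.01, 0.03, 0]])

```text
t: 44.62
eef_pos: [0.5861, 0.2212, 0.0765]
tool_rot: [3.141, 0.062, -0.001]
contact_force: [-0.6, 1.2, -1.3]
width: 0.277
gripper_force: 10.0
```

send_rows(steps=[[0.2, 0, 0, 0.015, 0], [0.2, 0, 0, 0.015, 0]])

```text
t: 44.88
eef_pos: [0.5861, 0.2212, 0.075]
tool_rot: [3.141, 0.062, -0.0]
contact_force: [-0.3, 0.0, -1.2]
width: 0.278
gripper_force: 10.0
```

send_rows(steps=[[0.2, 0, 0, 0.01, 0], [0.2, 0, 0, 0.01, 0]])

```text
t: 45.12
eef_pos: [0.5861, 0.2212, 0.0741]
tool_rot: [3.141, 0.062, -0.0]
contact_force: [0.0, 0.4, -2.5]
width: 0.283
gripper_force: 10.0
```

```bash
python3 go.py .5857 .2213 .0737 2.25
```

```text
t 45.12 pos [0.5861 0.2212 0.0741] yaw 2.25 F [ 0.01  0.36 -2.53] w 24.9 | steps [-0.004 -0.001  0.004] turn -0.0
```

send_rows(steps=[[0.2, 0, 0, 0.01, 0], [0.2, 0, 0, 0.01, 0]])

```text
t: 45.38
eef_pos: [0.5863, 0.2213, 0.0732]
tool_rot: [-3.141, -0.061, -0.0]
contact_force: [0.0, -0.4, -0.9]
width: 0.282
gripper_force: 10.0
```

send_rows(steps=[[0.2, 0, 0, 0.01, 0], [0.2, 0, 0, 0.01, 0]])

```text
t: 45.62
eef_pos: [0.5866, 0.2213, 0.0725]
tool_rot: [-3.141, -0.061, -0.001]
contact_force: [-0.7, 0.6, 0.4]
width: 0.275
gripper_force: 10.0
```

send_rows(steps=[[0.2, 0, 0, 0.01, 0], [0.2, 0, 0, 0.01, 0]])

```text
t: 45.88
eef_pos: [0.5863, 0.2214, 0.0719]
tool_rot: [3.141, 0.062, 0.0]
contact_force: [-1.8, -1.3, 5.7]
width: 0.278
gripper_force: 10.0
```

send_rows(steps=[[0.2, 0, 0, -0.006, 0], [0.2, 0, 0, -0.006, 0]])

```text
t: 46.12
eef_pos: [0.5863, 0.2213, 0.0719]
tool_rot: [-3.141, -0.062, -0.0]
contact_force: [-0.9, -0.5, 3.1]
width: 0.276
gripper_force: 10.0
```

```bash
python3 go.py .5857 .2213 .0737 2.25; python3 -c "
from h import *
bandrows(manip.grab_frame('scene'))"
```

```text
t 46.12 pos [0.5863 0.2213 0.0719] yaw 2.25 F [-0.86 -0.48  3.11] w 24.3 | steps [-0.006 -0.    -0.018] turn -0.0
red 0
yellow 0
blue 0
```

send_rows(steps=[[0.2, 0, 0, -0.004, 0], [0.2, 0, 0, -0.004, 0]], newtons=3)

```text
t: 46.42
eef_pos: [0.586, 0.2213, 0.0719]
tool_rot: [3.141, 0.062, -0.001]
contact_force: [-0.2, 1.0, 0.3]
width: 0.284
gripper_force: 3.0
```

send_rows(steps=[[0.32, 0, 0, -0.004, 0], [0.36, 0, 0, -0.004, 0], [0.42, 0, 0, -0.004, 0], [0.5, 0, 0, -0.004, 0], [0.5, 0, 0, -0.004, 0], [0.5, -0.02, 0, -0.3, 0], [0.5, -0.05, 0, -0.8, 0], [0.5, -0.05, 0, -1, 0], [0.5, -0.05, 0, -1, 0]])

```text
t: 47.55
eef_pos: [0.5821, 0.2213, 0.1733]
tool_rot: [-3.14, -0.061, -0.004]
contact_force: [0.1, -0.6, -0.8]
width: 0.501
gripper_force: 0.0
```

send_rows(steps=[[0.5, 0, 0.5, 0, 0], [0.5, 0, 1, 0, 0], [0.5, 0, 1, 0, 0]])

```text
t: 47.92
eef_pos: [0.5846, 0.1148, 0.1697]
tool_rot: [3.137, 0.05, -0.006]
contact_force: [-0.6, 0.5, -0.2]
width: 0.501
gripper_force: 0.0
```

send_rows(steps=[[0.5, 0, 0.5, 0, 0], [0.5, 0, 1, 0, 0], [0.5, 0, 1, 0, 0]])

```text
t: 48.3
eef_pos: [0.5884, 0.0165, 0.1703]
tool_rot: [3.139, 0.051, -0.005]
contact_force: [0.6, 0.2, -0.2]
width: 0.5
gripper_force: 0.0
```

```bash
python3 - <<'E'
from h import *
fs={n:manip.grab_frame(n) for n in("top","scene")}
bandrows(fs["scene"]);bandrows(fs["top"],(165,145,225,245))
k=[cv2.resize(fs["top"]["frame"][145:245,165:220],None,fx=6,fy=6,interpolation=cv2.INTER_CUBIC),cv2.resize(fs["scene"]["frame"][200:300,330:410],None,fx=6,fy=6,interpolation=cv2.INTER_CUBIC)[:,:470]]
cv2.imwrite("pics/l11.png",np.hstack(k)[:,:,::-1])
E
```

```text
red 32 mean [3.8 2.2] rect c 3.8 0.7 [ 9.1 55.8] 0.3
yellow 0
blue 45 mean [61.8  0.5] rect c 62.5 -0.3 [16.7 52.2] 1.7
red 171 mean [11.6 -1.7] rect c 12.6 -1.6 [53.5 21.5] 89.0
yellow 168 mean [38.5 -1.1] rect c 38.5 -1.1 [53.  18.6] 89.0
blue 183 mean [62.9 -0.3] rect c 64.0 -0.6 [57.7 21.1] 89.1
```

View pics/l11.png

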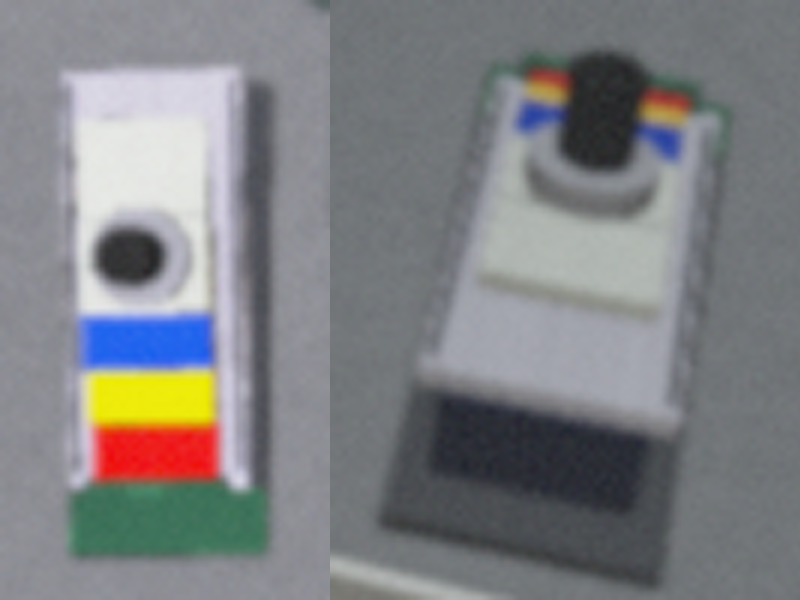

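The stack is square, with the red, yellow and blue bands each fully showing, and the weight stands knob-up on blue with its disc centred at about (142,255) in the top half. I'll check how well it is centred, and that the vials haven't moved.

```bash
python3 - <<'E'
from h import *
t=manip.grab_frame("top");f=manip.grab_frame("scene")
T=lambda p:np.array(p)/6+[164.6,144.6]
S=lambda p:(np.array(p)-[330,0])/6+[329.6,199.6]
print("blue ends",lane(t,T([(144,118),(144,370)]),24).round(1).tolist())
print("disc up/down/right z36",lane(t,T([(145,208),(145,303),(191,255)]),36).round(1).tolist(),"z24 down",lane(t,T([(145,303)]),24).round(1))
print("scene disc L,R,front z36/24",lane(f,S([(527,170),(660,185),(592,196)]),36).round(1).tolist(),lane(f,S([(590,217)]),24).round(1),"blue uphill",lane(f,S([(570,296)]),24).round(1))
a=cv2.imread("pics/top0.png")[:,:,::-1]
for n,(x,y) in(("v0",(226,273)),("v1",(318,271)),("v2",(217,138))):
    d=np.abs(a[y-9:y+9,x-9:x+9].astype(int)-t["frame"][y-9:y+9,x-9:x+9]);print(n,d.mean().round(1))
E
```

```text
blue ends [[160.2, -2.1], [50.2, 0.7]]
disc up/down/right z36 [[120.7, -3.8], [79.7, -2.8], [100.1, -23.2]] z24 down [[79.5 -0.4]]
scene disc L,R,front z36/24 [[117.7, -19.3], [111.3, 22.4], [125.7, 2.2]] [[119.    2.8]] blue uphill [[165.9   1.3]]
v0 7.3
v1 30.1
v2 6.6
```

```bash
python3 - <<'E'
from h import *
f=manip.grab_frame("scene");a=cv2.imread("pics/scene0.png")[:,:,::-1]
for n,(x,y) in(("v0",(344,177)),("v1",(250,160)),("v2",(320,289))):
    w=(slice(y-12,y+12),slice(x-9,x+9));print(n,np.abs(a[w].astype(int)-f["frame"][w]).mean().round(1))
E
```

```text
v0 6.2
v1 9.4
v2 7.0
```

```bash
python3 - <<'E'
from h import *
f=manip.grab_frame("scene")["frame"];a=np.ascontiguousarray(cv2.imread("pics/scene0.png")[:,:,::-1])
for x,y in((344,177),(250,160),(320,289)):
    r=cv2.matchTemplate(f[y-24:y+24,x-20:x+20],a[y-12:y+12,x-9:x+9],cv2.TM_CCOEFF_NORMED);_,m,_,l=cv2.minMaxLoc(r);print(round(m,3),l[0]-11,l[1]-12)
manip.finish_job()
E
```

```text
0.982 0 0
0.743 -1 0
0.995 0 0
the job is handed in; nothing more can be done
```

I handed the job in at about 48 s: the red, yellow and blue cartons are lapped square against the green stop, each band showing. The weight stands knob-up on blue about 4 mm below its centre. Two vials matched their starting positions exactly; the black-capped one stands within a pixel of its start in a partly obstructed view.

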